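Isolate the ribbon slitter and rack its blade cassette for washing

TASK

The sugar-ribbon slitter's blade cassette is due for washing: first turn the machine's rotary isolator from on to off, and only then push the guard plate round on its pin until it is fully aside. Lift the cassette out, set it down upright on the white slab and let go, so that you can take it again by its ends and stand it in the empty middle bay of the wash rack. Leave the isolator off and the guard aside, and do not disturb the spare cassettes, the bent sugar strip in front of the machine or the dropper bottles at the back.

Things in the scene. Friction and masses are not known exactly. Their poses are not given: they have to be found in the camera images.
- slitter: ribbon slitter, small white bench machine, fixed, 130 (x) x 190 (y) mm. Origin: centre of its underside; x to its back, y to its left. Left half: gear housing (x -56 to 56, y 8 to 92, top at 72 mm) with the rotary isolator on top at x -4, y 52. Right half: the cassette's nest, under a swinging steel guard plate. All heights here are above the worktop
- nest (a point): centre of the nest's floor, 30 mm high, at x 0, y -50 of the slitter; axes as the slitter's. Two upright steel cheeks (8 mm thick, 52 mm long in x, tops 74 mm high, 60 mm apart inside) stand at the cassette's ends (+y, -y). Front (-x) and back (+x) are open: only flat base, 30 mm high, lies beside the cassette's long sides, so it can be gripped only there, across its 30 mm
- isolator (a joint): rotary isolator on a vertical axis: 0 = ON, 1.571 = OFF (its stops). OFF: bar along the slitter's y, white pointer to +y; ON: bar along its x, pointer to +x. ON to OFF is a quarter turn anticlockwise from above. An over-centre spring clicks it into either stop: about 0.07 N m to pass the middle; let go within 0.6 rad of a stop it snaps home
- isolator_grip (a point): point on the isolator's axis in its black grip bar, 98 mm high. The bar is 14 mm thick, 50 mm long, its top 107.5 mm high; it stands on a round black base of radius 22 mm, top 82 mm high. Grip the 14 mm from above. The point turns with the handle: the bar lies along the point's x
- guard (a joint): swing of the flat steel guard about its upright pin, anticlockwise from above: 0 = closed over the cassette, 1.65 = stop, fully aside behind the machine. Stays where it is left (friction 0.05 N m)
- guard_pin (a point): axis of the guard's fixed pivot pin, 79 mm high, at x 56, y -4 of the slitter; its nut reaches 90 mm
- guard_lip (a point): middle of the guard's upturned lip, 93 mm high. The guard is a plate 102 x 93 x 4 mm, underside 77 mm high; its front edge is folded up as the lip, 4 mm thick, 60 mm long, top 103 mm high. The point turns with the guard: lip along its y, outer face to its -x; pushing that face along +x opens the guard. From the pin the lip's middle lies at -92, -63 mm in the point's x, y
- cassette: the blade cassette to take out: stainless block 30 (x) x 56 (y) x 40 (z) mm, a row of eight round blades at its top, 0.13 to 0.25 kg. Origin: centre of its underside; y along its length, z up. In the nest its length lies along the slitter's y, its top 70 mm high
- slab: small white cutting slab lying on the worktop, fixed, 105 (x) x 192 (y) x 8 mm. Origin: centre of its underside, z up. It lies left or right of the slitter, the wash rack on the other side
- rack: stainless wash rack, fixed: tray 104 (x) x 130 (y) x 4 mm, rim 7 mm high; four hoops of 4 mm wire, 50 mm high, 50 mm long in x, at y -57, -19, 19, 57 mm make three bays 34 mm wide, open at both x ends; low wires at x +-32.5 mm (top 7 mm high) stop a cassette sliding out. Origin: centre of its underside, z up
- rack_bay (a point): centre of the floor of the rack's middle, empty bay, 4 mm high; axes as the rack's. A cassette stands here upright, its 56 mm length along x (either way round), 2 mm play to the hoop each side; its top (44 mm) lies below the hoops' tops, so here it can be held only by its two ends, 56 mm apart
- spare_1: spare cassette of the same size with four blades, standing loose in the rack's +y bay. Origin: centre of its underside
- spare_2: spare cassette of the same size with thirteen blades, standing loose in the rack's -y bay. Origin: centre of its underside
- ribbon_1: bystander: loose bent strip of pulled sugar just in front of the slitter, 38 x 59 x 13 mm, origin under its centre
- bottle_1: bystander: loose small dropper bottle, 33 mm across, 81 mm high, near the back edge, origin under its centre

How it is judged:
By the outcome, as a careful person would: the job done as asked, in the order asked, and still so for the second after the job is handed in, with the robot touching nothing.
It also fails if it takes over 72 s, if anything falls off the work surface, if the arm or the gripper's body presses on something with over 40 N, if the wrist force passes 120 N, or if a joint passes its speed limit or range.

ROBOT

A 7-joint arm with a two-finger parallel gripper is mounted at the origin on the work surface; the furniture and walls round the work are solid. World frame = base frame: x ahead of the robot, y to its left, z up, the work surface at z = 0. Lengths are in m, angles in rad, forces in N, time in s.
With the tool pointing down it reaches from about 0.425 to 0.95 m from the base axis. Payload 4.7 kg.
Tool frame: the origin (TCP) lies where the fingers leave the gripper's body, on its centre line; the fingertips stand 70 mm ahead of it and the grasp point (between the pads) lies 51 mm ahead of it; z points along the fingers, y is the line along which they close (so a half turn about z gives the same grasp; the last joint's range is limited). The gripper opens to 87 mm and grips with 3 to 60 N. Pads are 19 mm wide; open, the fingers measure 117 mm over their backs; the gripper's body (75 mm by 190 mm) begins 51 mm behind the grasp point.
Start: joints at [-1.221, 0.469, -0.049, 1.532, 0.024, 1.141, -0.082], TCP at [0.25, 0.627, 0.292] pointing down, gripper open.
Joint ranges: [-2.59, 2.59], [-0.33, 1.99], [-1.39, 1.29], [0.1, 2.45], [-1.04, 4.18], [0.21, 1.99], [-2.66, 2.66]. Speed limits (rad/s): [2.57, 2.57, 3.14, 3.14, 3.14, 3.14, 3.14].

INTERFACE

Orientations are given as a 3x3 rotation matrix whose columns are the frame's x, y, z axes.
In Python, from rig import monitor, read_camera, close_job, models gives the robot as it stands.
- The arm moves only by the tool send_rows, never from a script. Its argument "steps" is a list of rows, each an object of numbers: "tx", "ty", "tz": the shift along the tool's x, y, z each as a share of 0.03 m, from -1 to 1; "wx", "wy", "wz": the turn, a rotation vector about the tool's x, y, z each as a share of 6 degrees, from -1 to 1; "fingers": the opening, from 0 (shut) to 1 (fully open). A call has 1 to 10 rows; each row shifts and turns the commanded pose from where the row before left it, along the tool's axes as they then stand; what a row does not reach is not made up. A row lasts 1/12 s, in which the tool goes at most 41.7 mm and 7.16 degrees, less where a joint would pass 70% of its speed; a pose out of reach is approached as far as the arm can. A call with a number of a shift or a turn outside -1 to 1 is refused whole. A call with a gripper value outside its range is refused whole. The fingers move at their own pace and stop on an object; the grip force is fixed at half the most. Time passes only in rows, so rows that do not move let the fingers close. It gives the time, the measured TCP pose, the force, the opening and the grip force at its end, in the units of the state.
- monitor.get_state(): the state, without advancing time (a new reading comes with each control period).
- read_camera(name): name is "scene" or "top"; returns a dict with "img" (480x640x3 uint8, red, green, blue), "fx", "fy", "cx", "cy" (pixels), "eye" and "rotation" of the camera in the world. Camera axes: x right, y down, z forward; pixel columns grow to the right and rows downward; lengths in m; the calibration is good to about 2 mm. A picture is of the moment at which its call begins. There is no depth.
- close_job(): hands the job in; it is judged then, once.
Trained networks look in a picture, given as the dict that the camera call returned (one of the last four; its "shot" number tells which), for a name from the list of things; names that differ only in an ending like _2 or _b are one class to them, and where a whole thing is asked for, a point or a joint stands for the part that bears it (a point fixed in the world has none). Each returns a list of dicts, best first, with "confidence" (0 to 1); they miss things now and then, are a little off and sometimes report something else, mostly with a low value. They report only what shows in the picture. A call takes as long as a camera call.
- models.find_in(query, picture): "box" ([centre column, centre row, width, height] in pixels, round what is visible of it).
- models.place_of(query, picture): "point" ([column, row] in pixels: a listed point, or the origin of a listed thing).
The state is a dict: "t": time; "joint_positions": joint angles; "qd": joint speeds; "tau": joint torques, N m; "ee_pos": TCP position; "ee_rot": TCP orientation; "wrist_force": force on the tool from outside, world axes, zero at the start; "moment": the same for the moment, N m; "grip_width": opening from 0.0 (shut) to 1.0 (fully open); "grasp_force": force on a finger pad.
Only numpy, scipy, OpenCV 4.12 (cv2) and the standard library are available. Lean on these libraries where they do the work, as an engineer would, in place of code of your own. Each camera call takes 0.05 s, during which the arm holds its last target. There are 200 camera calls.

## Working session

There is one attempt and no reset: what is moved stays moved. The work goes in short steps, Python scripts to look and compute and a tool call to move; the robot and the scene stay as the last step left them, time stands still between calls to the robot, and variables do not carry over. Pictures are saved under pics/ and viewed, at most 10 in all, crops included, and the job is handed in when it is done.

Besides the shell and the picture viewer there is one more tool, called as name(argument=value, ...), one argument or row to a line, values as JSON. send_rows: Moves the arm, as the interface text tells. Shift numbers are shares of 0.03 m and turn numbers shares of 6 degrees, none past 1 either way. Its arguments: {"type":"object","properties":{"steps":{"type":"array","items":{"type":"object","properties":{"tx":{"type":"number","minimum":-1,"maximum":1},"ty":{"type":"number","minimum":-1,"maximum":1},"tz":{"type":"number","minimum":-1,"maximum":1},"wx":{"type":"number","minimum":-1,"maximum":1},"wy":{"type":"number","minimum":-1,"maximum":1},"wz":{"type":"number","minimum":-1,"maximum":1},"fingers":{"type":"number"}}}}},"required":["steps"]}

```bash
mkdir -p pics
cat > h.py <<'E'
import numpy as np, cv2
from rig import monitor, read_camera, close_job, models
np.set_printoptions(precision=4,suppress=True)
def ray(c,p):
    d=np.array([(p[0]-c['cx'])/c['fx'],(p[1]-c['cy'])/c['fy'],1.]); return np.array(c['rotation'])@d
def at(c,p,z):
    d=ray(c,p); e=np.array(c['eye']); return e+d*(z-e[2])/d[2]
def px(c,P):
    q=np.array(c['rotation']).T@(np.array(P)-np.array(c['eye'])); return np.array([c['fx']*q[0]/q[2]+c['cx'],c['fy']*q[1]/q[2]+c['cy']])
def shot(n,f=None):
    c=read_camera(n)
    if f: cv2.imwrite('pics/'+f,cv2.cvtColor(c['img'],cv2.COLOR_RGB2BGR))
    return c
E
cat > a.py <<'E'
from h import *
Z=dict(slitter=0,nest=.03,isolator_grip=.098,guard_pin=.079,guard_lip=.093,cassette=.03,slab=0,rack=0,rack_bay=.004,spare_1=.004,ribbon_1=0,bottle_1=0)
for n in ('top','scene'):
    c=shot(n,n+'1.png'); print(n,np.array(c['eye']),np.array(c['rotation']).tolist(),c['fx'])
    for q,z in Z.items():
        for r in models.place_of(q,c)[:3]: print(q,np.array(r['point']),round(r['confidence'],2),at(c,r['point'],z)[:2])
s=monitor.get_state(); print(s['ee_pos'],s['ee_rot'])
E
python3 a.py
```

```text
top [0.4318 0.1281 1.0991] [[0.025705158220678037, -0.9993532115060064, 0.025147633953924536], [-0.9992330667200737, -0.026429117689762614, -0.028892561522597917], [0.029538503923630437, -0.024385659531194825, -0.9992661389215497]] 439.6151943876219
slitter [312.  223.8] 0.59 [0.4973 0.1288]
nest [329.8 230.2] 0.7 [0.4811 0.085 ]
isolator_grip [284.3 217.7] 0.72 [0.5036 0.1921]
guard_pin [312.  199.6] 0.61 [0.5489 0.1302]
guard_lip [337.5 240.8] 0.73 [0.4544 0.0693]
cassette [398.5 232.8] 0.65 [ 0.4793 -0.0833]
slab [221.3 245.2] 0.9 [0.4379 0.3525]
rack [414.  232.6] 0.84 [ 0.4822 -0.1285]
rack_bay [416. 232.] 0.66 [ 0.4836 -0.1326]
spare_1 [431.  238.3] 0.72 [ 0.4688 -0.1708]
spare_1 [312. 227.] 0.62 [0.4891 0.1286]
ribbon_1 [309.4 275.9] 0.59 [0.367  0.1318]
bottle_1 [421.3 197.1] 0.71 [ 0.5723 -0.1452]
bottle_1 [317.1 201.6] 0.24 [0.5533 0.1175]
scene [-0.3546 -0.4356  0.5664] [[0.5678431779515906, -0.3517423817016881, 0.7441985099210173], [-0.8231199642138197, -0.24842101960779459, 0.5106471595237402], [0.005258304525098334, -0.902532156730079, -0.43059035788284167]] 507.0034494
[... 204 characters left out ...]
] 0.26 [ 0.3702 -0.1746]
guard_lip [343.2 238.9] 0.91 [0.4656 0.0645]
cassette [338.7 258.9] 0.79 [0.4843 0.086 ]
slab [236.  245.8] 0.88 [0.4428 0.3572]
rack [431.3 301.2] 0.84 [ 0.4882 -0.1342]
rack [343.1 221.6] 0.52 [0.7165 0.2194]
rack_bay [428.4 303.1] 0.77 [ 0.4725 -0.1344]
rack_bay [342.  255.7] 0.18 [0.5426 0.1134]
spare_1 [444.2 310.1] 0.75 [ 0.4673 -0.1697]
spare_1 [412.8 294.9] 0.72 [ 0.4823 -0.0959]
ribbon_1 [290.4 286.8] 0.69 [0.3683 0.1323]
ribbon_1 [427.3 303.4] 0.59 [ 0.4761 -0.1309]
ribbon_1 [236.  244.2] 0.52 [0.4492 0.3631]
bottle_1 [451.2 286. ] 0.65 [ 0.5674 -0.1454]
[0.2496 0.6272 0.2923] [[-0.9291  0.3698 -0.    ]
 [ 0.3698  0.9291  0.0001]
 [ 0.      0.0001 -1.    ]]
```

Run:
```python
import cv2
a=cv2.imread('pics/top1.png')[160:290,260:460]; cv2.imwrite('pics/top1c.png',cv2.resize(a,None,fx=4,fy=4,interpolation=cv2.INTER_CUBIC))
a=cv2.imread('pics/scene1.png')[180:360,240:480]; cv2.imwrite('pics/scene1c.png',cv2.resize(a,None,fx=3.3,fy=3.3,interpolation=cv2.INTER_CUBIC))
```

```text
(no output)
```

View pics/top1c.png

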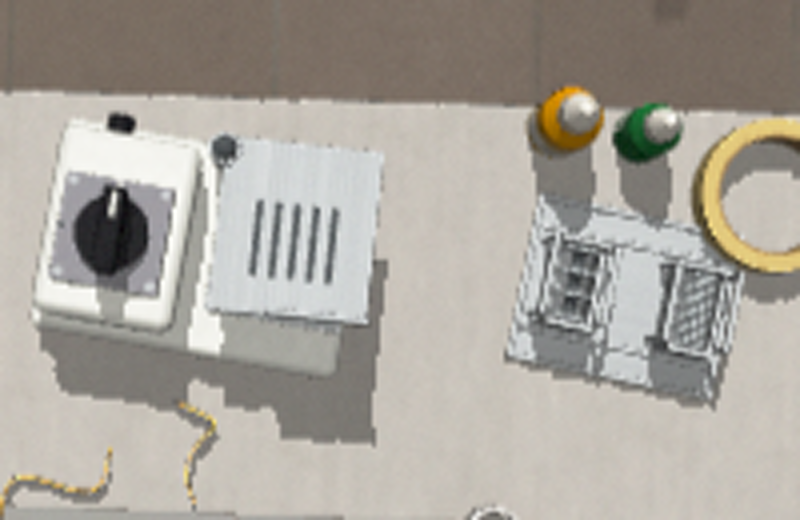

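View pics/scene1c.png

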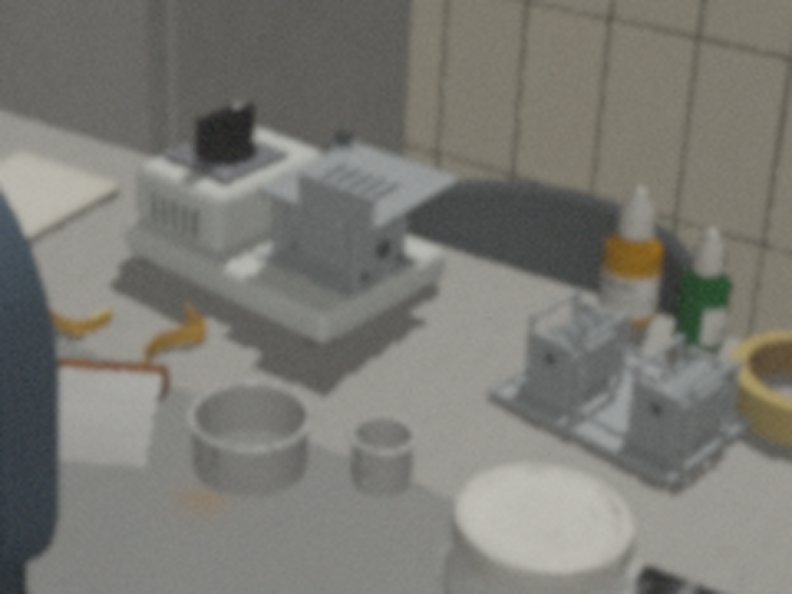

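The top crop shows the guard closed, with its pin at crop (225,148). The isolator pointer is up, along +x (ON). The slitter and rack are both yawed about -10 to -12°, and the bottles stand just behind the rack. The scene crop confirms the layout. Next I'll fit the poses from both cameras and check them with an overlay.

```bash
cat > fit.py <<'E'
from h import *
from scipy.optimize import least_squares
SL=dict(slitter=(0,0,0),nest=(0,-.05,.03),isolator_grip=(-.004,.052,.098),guard_pin=(.056,-.004,.079),guard_lip=(-.036,-.067,.093),cassette=(0,-.05,.03))
RK=dict(rack=(0,0,0),rack_bay=(0,0,.004),spare_1=(0,.038,.004),spare_2=(0,-.038,.004))
SB=dict(slab=(0,0,0))
def R(t): return np.array([[np.cos(t),-np.sin(t),0],[np.sin(t),np.cos(t),0],[0,0,1]])
def W(p,l): return R(p[2])@np.array(l)+[p[0],p[1],0]
def fit(obs,p0,fixyaw=None):  # obs: (cam,pt,local,weight)
    f=lambda p:np.concatenate([w*(px(c,W(p,l))-u) for c,u,l,w in obs])
    return least_squares(f,p0,loss='soft_l1',f_scale=1.5)
def collect(D,p0,cams):
    obs=[]
    for c in cams:
        for q,l in D.items():
            g=px(c,W(p0,l))
            for r in models.place_of(q,c):
                if np.linalg.norm(np.array(r['point'])-g)<9 and r['confidence']>.4: obs.append((c,np.array(r['point']),l,1.)); break
    return obs
E
cat > b.py <<'E'
from fit import *
cams=[]
O={'sl':[], 'rk':[], 'sb':[]}
P0={'sl':[.4935,.129,-.17],'rk':[.4822,-.1315,-.2],'sb':[.439,.354,-.1]}
for k in range(3):
    for n in ('top','scene'):
        c=shot(n); cams.append(c)
        O['sl']+=collect(SL,P0['sl'],[c]); O['rk']+=collect(RK,P0['rk'],[c]); O['sb']+=collect(SB,P0['sb'],[c])
T=cams[0]
def cp(a,b): return np.array([a/4+260-.4,b/4+160-.4])
# hand picked corners
for u,l in [((505,358),(-.052,.065,.004)),((538,195),(.052,.065,.004)),((715,408),(-.052,-.065,.004))]: O['rk'].append((T,cp(*u),l,1.5))
for k in O:
    r=fit(O[k],P0[k]); print(k,len(O[k]),r.x,np.degrees(r.x[2])); P0[k]=r.x
    e=np.abs(r.fun).reshape(-1,2); print(e.max(0),e.mean(0))
np.savez('pose.npz',**P0)
def draw(c,f,box,s):
    im=cv2.cvtColor(c['img'],cv2.COLOR_RGB2BGR)[box[1]:box[3],box[0]:box[2]]; im=cv2.resize(im,None,fx=s,fy=s,interpolation=cv2.INTER_CUBIC)
    def rect(p,x0,x1,y0,y1,z,col):
        q=np.array([((px(c,W(p,(x,y,z)))-[box[0],box[1]])+.5)*s for x,y in ((x0,y0),(x1,y0),(x1,y1),(x0,y1))]).round().astype(int)
        cv2.polylines(im,[q],True,col,1)
    rect(P0['sl'],-.065,.065,-.095,.095,0,(0,0,255)); rect(P0['sl'],-.056,.056,.008,.092,.072,(0,255,0)); rect(P0['sl'],-.029,.021,.045,.059,.1075,(255,255,0))
    rect(P0['sl'],-.036,-.038,-.037,-.097,.103,(255,0,0))
    rect(P0['rk'],-.052,.052,-.065,.065,.007,(0,0,255))
    for y in (-.057,-.019,.019,.057): rect(P0['rk'],-.025,.025,y,y,.05,(0,255,0))
    rect(P0['sb'],-.0525,.0525,-.096,.096,.008,(0,0,255))
    cv2.imwrite('pics/'+f,im)
draw(cams[4],'ov1.png',(180,170,460,290),2.85); draw(cams[5],'ov2.png',(180,190,480,350),2.6)
E
python3 b.py
```

```text
sl 33 [ 0.4982  0.1327 -0.076 ] -4.355213191175058
[5.0151 5.7565] [1.508  1.7459]
rk 27 [ 0.4799 -0.1315 -0.171 ] -9.79780023299869
[5.1795 4.5229] [1.6234 1.4946]
sb 6 [ 0.4405  0.3563 -0.1   ] -5.729577951308233
[1.4054 3.6481] [0.78   2.2228]
```

View pics/ov1.png

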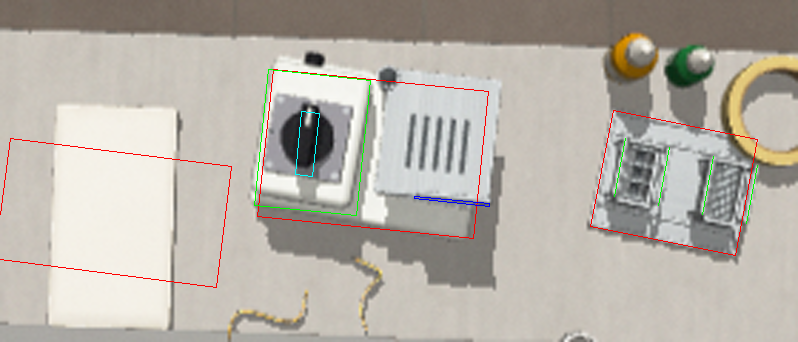

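View pics/ov2.png

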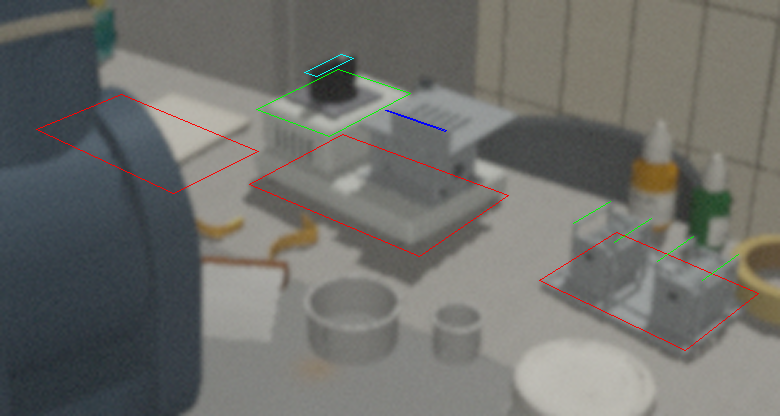

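The top overlay shows the slab lying with its long side along world x. The slitter fit is a few pixels off at the housing (rear edge near (275,63) against the drawn (272,69)), while the rack fits well. I'll start the transit, then refine the fit on the saved pictures with edges.

send_rows(
  steps=[
    {"tx": -1, "ty": -0.79, "fingers": 0.6},
    {"tx": -1, "ty": -0.79, "fingers": 0.6},
    {"tx": -1, "ty": -0.79, "fingers": 0.6},
    {"tx": -1, "ty": -0.79, "fingers": 0.6},
    {"tx": -1, "ty": -0.79, "fingers": 0.6},
    {"tx": -1, "ty": -0.79, "fingers": 0.6},
    {"tx": -1, "ty": -0.79, "fingers": 0.6},
    {"tx": -1, "ty": -0.79, "fingers": 0.6},
    {"tx": -1, "ty": -0.79, "fingers": 0.6},
    {"tx": -1, "ty": -0.79, "fingers": 0.6},
  ],
)

```text
invalid input
```

```bash
cat > e.py <<'E'
from fit import *
from scipy.optimize import minimize
import sys
C={n:shot(n) for n in ('top','scene')}   # calibration only; pixels come from the saved first pictures
for n in C: C[n]['img']=cv2.cvtColor(cv2.imread(f'pics/{n}1.png'),cv2.COLOR_BGR2RGB)
def rect(x0,x1,y0,y1,z,sides='fbrl'):
    s=dict(f=((x0,y0),(x0,y1)),b=((x1,y0),(x1,y1)),r=((x0,y0),(x1,y0)),l=((x0,y1),(x1,y1)))
    return [((*s[k][0],z),(*s[k][1],z)) for k in sides]
E={}
E['sl']=rect(-.056,.056,.008,.092,.072)+rect(-.065,.065,-.095,.095,.03,'fl')+rect(-.094,.008,0,0,0,'')
E['sl']+=[((-.038,-.097,.081),(-.038,-.006,.081)),((-.038,-.097,.081),(.06,-.097,.081)),((.064,-.097,.081),(.064,-.02,.081))]
E['rk']=rect(-.052,.052,-.065,.065,.007)+[((-.025,y,.05),(.025,y,.05)) for y in (-.057,-.019,.019,.057)]
E['sb']=rect(-.0525,.0525,-.096,.096,.008)
def field(c,s):
    g=cv2.GaussianBlur(c['img'].astype(np.float32),(0,0),s)
    return [np.abs(cv2.Sobel(g,cv2.CV_32F,1,0)).max(2),np.abs(cv2.Sobel(g,cv2.CV_32F,0,1)).max(2)]
def score(p,k,cams,F):
    t=0
    for n in cams:
        gx,gy=F[n]
        for a,b in E[k]:
            A,B=px(C[n],W(p,a)),px(C[n],W(p,b)); d=B-A; L=np.hypot(*d); nn=np.array([-d[1],d[0]])/L
            q=A+d*np.linspace(.08,.92,25)[:,None]
            u=np.float32(q[:,0]).reshape(1,-1); v=np.float32(q[:,1]).reshape(1,-1)
            m=abs(nn[0])*cv2.remap(gx,u,v,1)+abs(nn[1])*cv2.remap(gy,u,v,1)
            t+=np.minimum(m,60).mean()
    return -t
P0={'sl':[.4985,.132,-.1],'rk':[.481,-.131,-.19],'sb':[.443,.352,1.55]}
out={}
for k in P0:
    for cams in (('top',),('scene',),('top','scene')):
        if k=='sb' and cams!=('top',): continue
        best=None
        for s in (2.5,1.2):
            F={n:field(C[n],s) for n in cams}
            if best is None:
                G=[[x,y,t] for x in np.arange(-.012,.013,.004) for y in np.arange(-.012,.013,.004) for t in np.arange(-.12,.13,.04)]
                best=min((np.array(P0[k])+g for g in G),key=lambda p:score(p,k,cams,F))
            r=minimize(score,best,(k,cams,F),method='Nelder-Mead',options=dict(initial_simplex=best+np.array([[0,0,0],[.003,0,0],[0,.003,0],[0,0,.03]]))); best=r.x
        print(k,cams,best,np.degrees(best[2]),r.fun); out[k+'_'.join(cams)]=best
np.savez('pose.npz',sl=out['sltop'],rk=out['rktop'],sb=out['sbtop'])
for n,box,s in (('top',(250,170,450,290),4),('scene',(270,200,480,350),3.8)):
    c=C[n]; im=cv2.resize(cv2.cvtColor(c['img'],cv2.COLOR_RGB2BGR)[box[1]:box[3],box[0]:box[2]],None,fx=s,fy=s,interpolation=cv2.INTER_CUBIC)
    for k in ('sl','rk'):
        for a,b in E[k]:
            q=[tuple(int(v) for v in ((px(c,W(out[k+'top'],w))-box[:2])+.5)*s) for w in (a,b)]; cv2.line(im,q[0],q[1],(0,0,255),1)
    cv2.imwrite(f'pics/e_{n}.png',im)
s=monitor.get_state(); print(s['t'],s['ee_pos'],s['joint_positions'])
E
python3 e.py; python3 -c "
import cv2,numpy as np
a=cv2.imread('pics/e_top.png');b=cv2.imread('pics/e_scene.png');print(a.shape,b.shape)"
```

```text
sl ('top',) [ 0.5031  0.129  -0.1305] -7.479147332009014 -510.41686767234717
sl ('scene',) [ 0.5037  0.1307 -0.1355] -7.763730904025266 -420.0662695235625
sl ('top', 'scene') [ 0.5033  0.1291 -0.13  ] -7.449523973089298 -929.4121425748765
rk ('top',) [ 0.4725 -0.1256 -0.2005] -11.48823221505792 -420.3137639115231
rk ('scene',) [ 0.5195 -0.1443 -0.1115] -6.38674705531085 -366.94476377750215
rk ('top', 'scene') [ 0.4699 -0.1338 -0.1905] -10.913382683135923 -716.6189427071341
sb ('top',) [0.4363 0.3571 1.565 ] 89.670097095941 -240.0
5.0 [0.2496 0.6272 0.2923] [-1.2209  0.4686 -0.0485  1.5325  0.0241  1.141  -0.0823]
(480, 800, 3) (570, 798, 3)
```

View pics/e_top.png

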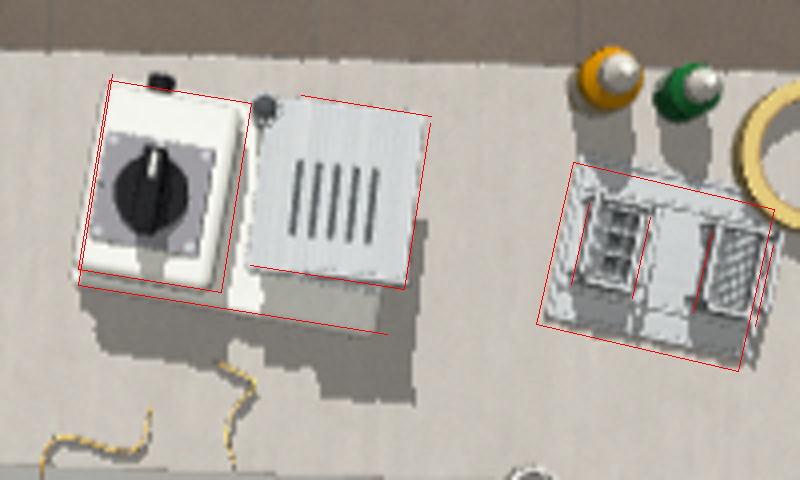

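```bash
cat > g.py <<'E'
from fit import *
C={n:shot(n) for n in ('top','scene')}
c=C['top']
im=cv2.imread('pics/top1.png'); g=im.max(2).astype(int)
def cen(x0,y0,x1,y1,th):
    m=g[y0:y1,x0:x1]<th; v,u=np.nonzero(m); return (u.min()+x0,u.max()+x0,v.min()+y0,v.max()+y0,u.mean()+x0,v.mean()+y0,len(u))
print('knob',cen(275,203,300,232,60)); print('nut',cen(311,191,320,201,110))
k=at(c,(287.25,219.25),.082); n=at(c,(315.5,196.5),.088); d=n-k
t=np.arctan2(d[1],d[0])-np.arctan2(-.056,.06); print(k,n,np.hypot(*d[:2]),np.degrees(t))
for t in (t,-.1305):
  for P,l in((k,(-.004,.052,0)),(n,(.056,-.004,0))): print('origin',P[:2]-(R(t)@np.array(l))[:2])
p=[.5031,.129,-.1305]
for l in ((-.004,.052,.082),(.056,-.004,.088)): print(px(c,W(p,l)), px(C['scene'],W(p,l)))
im=cv2.imread('pics/scene1.png')[180:310,280:480]; cv2.imwrite('pics/sc.png',cv2.resize(im,None,fx=4,fy=4,interpolation=cv2.INTER_CUBIC))
E
python3 g.py
```

```text
knob (np.int64(279), np.int64(296), np.int64(207), np.int64(228), np.float64(287.3587786259542), np.float64(218.13358778625954), 262)
nut (np.int64(313), np.int64(318), np.int64(194), np.int64(199), np.float64(315.6296296296296), np.float64(196.59259259259258), 27)
[0.5014 0.1862 0.082 ] [0.5553 0.1223 0.088 ] 0.08357232625092251 -6.807177981665421
origin [0.4992 0.1341]
origin [0.5001 0.1329]
origin [0.4986 0.1341]
origin [0.5003 0.1336]
[289.5136 217.3496] [309.3669 223.878 ]
[317.5132 195.3299] [344.9136 220.4131]
```

send_rows(
  steps=[
    {"tx": -1, "ty": -0.79, "tz": 0, "wx": 0, "wy": 0, "wz": 0, "fingers": 0.6},
  ],
)

```text
t: 5.18
ee_pos: [0.2624, 0.5995, 0.2918]
ee_rot: [[-0.933, 0.36, -0.004], [0.36, 0.933, 0.005], [0.006, 0.003, -1.0]]
wrist_force: [-1.3, 0.8, 0.5]
grip_width: 0.973
grasp_force: 0.0
```

send_rows(
  steps=[
    {"tx": -0.944, "ty": -0.751, "tz": 0, "wx": 0, "wy": 0, "wz": 0, "fingers": 0.5},
    {"tx": -0.944, "ty": -0.751, "tz": 0, "wx": 0, "wy": 0, "wz": 0, "fingers": 0.5},
    {"tx": -0.944, "ty": -0.751, "tz": 0, "wx": 0, "wy": 0, "wz": 0, "fingers": 0.5},
    {"tx": -0.944, "ty": -0.751, "tz": 0, "wx": 0, "wy": 0, "wz": 0, "fingers": 0.5},
    {"tx": -0.944, "ty": -0.751, "tz": 0, "wx": 0, "wy": 0, "wz": 0, "fingers": 0.5},
    {"tx": -0.944, "ty": -0.751, "tz": 0, "wx": 0, "wy": 0, "wz": 0, "fingers": 0.5},
    {"tx": -0.944, "ty": -0.751, "tz": 0, "wx": 0, "wy": 0, "wz": 0, "fingers": 0.5},
    {"tx": -0.944, "ty": -0.751, "tz": 0, "wx": 0, "wy": 0, "wz": 0, "fingers": 0.5},
    {"tx": -0.944, "ty": -0.751, "tz": 0, "wx": 0, "wy": 0, "wz": 0, "fingers": 0.5},
    {"tx": -0.944, "ty": -0.751, "tz": 0, "wx": 0, "wy": 0, "wz": 0, "fingers": 0.5},
  ],
)

```text
t: 6.02
ee_pos: [0.4491, 0.2784, 0.2926]
ee_rot: [[-0.929, 0.37, 0.001], [0.37, 0.929, 0.001], [-0.0, 0.001, -1.0]]
wrist_force: [0.6, 0.6, 0.1]
grip_width: 0.504
grasp_force: 0.0
```

send_rows(
  steps=[
    {"tx": -0.944, "ty": -0.751, "tz": 0, "wx": 0, "wy": 0, "wz": 0, "fingers": 0.5},
    {"tx": -0.944, "ty": -0.751, "tz": 0, "wx": 0, "wy": 0, "wz": 0, "fingers": 0.5},
    {"tx": -0.944, "ty": -0.751, "tz": 0, "wx": 0, "wy": 0, "wz": 0, "fingers": 0.5},
    {"tx": 0, "ty": 0, "tz": 0, "wx": 0, "wy": 0, "wz": 1, "fingers": 0.5},
    {"tx": 0, "ty": 0, "tz": 0, "wx": 0, "wy": 0, "wz": 1, "fingers": 0.5},
    {"tx": 0, "ty": 0, "tz": 0, "wx": 0, "wy": 0, "wz": 1, "fingers": 0.5},
    {"tx": 0, "ty": 0, "tz": 0, "wx": 0, "wy": 0, "wz": 1, "fingers": 0.5},
    {"tx": 0, "ty": 0, "tz": 0, "wx": 0, "wy": 0, "wz": 1, "fingers": 0.5},
    {"tx": 0, "ty": 0, "tz": 0, "wx": 0, "wy": 0, "wz": 1, "fingers": 0.5},
    {"tx": 0, "ty": 0, "tz": 0, "wx": 0, "wy": 0, "wz": 1, "fingers": 0.5},
  ],
)

```text
t: 6.85
ee_pos: [0.5024, 0.1858, 0.2924]
ee_rot: [[-0.438, 0.899, 0.0], [0.899, 0.438, 0.0], [0.0, 0.0, -1.0]]
wrist_force: [-0.3, 0.8, 0.2]
grip_width: 0.499
grasp_force: 0.0
```

send_rows(
  steps=[
    {"tx": 0, "ty": 0, "tz": 0, "wx": 0, "wy": 0, "wz": 1, "fingers": 0.5},
    {"tx": 0, "ty": 0, "tz": 0, "wx": 0, "wy": 0, "wz": 1, "fingers": 0.5},
    {"tx": 0, "ty": 0, "tz": 0, "wx": 0, "wy": 0, "wz": 1, "fingers": 0.5},
    {"tx": 0, "ty": 0, "tz": 0, "wx": 0, "wy": 0, "wz": 1, "fingers": 0.5},
    {"tx": 0, "ty": 0, "tz": 0, "wx": 0, "wy": 0, "wz": 1, "fingers": 0.5},
    {"tx": 0, "ty": 0, "tz": 0.3, "wx": 0, "wy": 0, "wz": 1, "fingers": 0.5},
    {"tx": 0, "ty": 0, "tz": 0.3, "wx": 0, "wy": 0, "wz": 1, "fingers": 0.5},
    {"tx": 0, "ty": 0, "tz": 0.3, "wx": 0, "wy": 0, "wz": 1, "fingers": 0.5},
    {"tx": 0, "ty": 0, "tz": 0.3, "wx": 0, "wy": 0, "wz": 1, "fingers": 0.5},
    {"tx": 0, "ty": 0, "tz": 0.3, "wx": 0, "wy": 0, "wz": 1, "fingers": 0.5},
  ],
)

```text
t: 7.68
ee_pos: [0.5025, 0.1859, 0.2471]
ee_rot: [[0.559, 0.829, 0.0], [0.829, -0.559, 0.0], [0.001, 0.0, -1.0]]
wrist_force: [-0.7, 0.3, -0.7]
grip_width: 0.501
grasp_force: 0.0
```

send_rows(
  steps=[
    {"tx": 0, "ty": 0, "tz": 0.3, "wx": 0, "wy": 0, "wz": 1, "fingers": 0.5},
    {"tx": 0, "ty": 0, "tz": 0.3, "wx": 0, "wy": 0, "wz": 1, "fingers": 0.5},
    {"tx": 0, "ty": 0, "tz": 0, "wx": 0, "wy": 0, "wz": 1, "fingers": 0.5},
    {"tx": 0, "ty": 0, "tz": 0, "wx": 0, "wy": 0, "wz": 1, "fingers": 0.5},
    {"tx": 0, "ty": 0, "tz": 0, "wx": 0, "wy": 0, "wz": 1, "fingers": 0.5},
    {"tx": 0, "ty": 0, "tz": 0, "wx": 0, "wy": 0, "wz": 1, "fingers": 0.5},
    {"tx": 0, "ty": 0, "tz": 0, "wx": 0, "wy": 0, "wz": 1, "fingers": 0.5},
    {"tx": 0, "ty": 0, "tz": 0, "wx": 0, "wy": 0, "wz": 1, "fingers": 0.5},
    {"tx": 0, "ty": 0, "tz": 0, "wx": 0, "wy": 0, "wz": 1, "fingers": 0.5},
    {"tx": 0, "ty": 0, "tz": 0, "wx": 0, "wy": 0, "wz": 1, "fingers": 0.5},
  ],
)

```text
t: 8.52
ee_pos: [0.5025, 0.186, 0.2294]
ee_rot: [[0.998, -0.069, 0.0], [-0.069, -0.998, 0.001], [0.0, -0.001, -1.0]]
wrist_force: [0.4, -0.1, 0.3]
grip_width: 0.5
grasp_force: 0.0
```

send_rows(
  steps=[
    {"tx": 0, "ty": 0, "tz": 0, "wx": 0, "wy": 0, "wz": 0.57, "fingers": 0.5},
    {"tx": 0, "ty": 0, "tz": 0, "wx": 0, "wy": 0, "wz": 0, "fingers": 0.5},
    {"tx": 0, "ty": 0, "tz": 0, "wx": 0, "wy": 0, "wz": 0, "fingers": 0.5},
  ],
)

```text
t: 8.77
ee_pos: [0.5024, 0.186, 0.2293]
ee_rot: [[0.993, -0.122, 0.0], [-0.122, -0.993, 0.0], [0.0, -0.0, -1.0]]
wrist_force: [1.0, 0.7, -0.3]
grip_width: 0.497
grasp_force: 0.0
```

send_rows(
  steps=[
    {"tx": 0, "ty": 0, "tz": 0.8, "wx": 0, "wy": 0, "wz": 0, "fingers": 0.5},
    {"tx": 0, "ty": 0, "tz": 0.8, "wx": 0, "wy": 0, "wz": 0, "fingers": 0.5},
    {"tx": 0, "ty": 0, "tz": 0.8, "wx": 0, "wy": 0, "wz": 0, "fingers": 0.4},
    {"tx": 0, "ty": 0, "tz": 0, "wx": 0, "wy": 0, "wz": 0, "fingers": 0},
    {"tx": 0, "ty": 0, "tz": 0, "wx": 0, "wy": 0, "wz": 0, "fingers": 0},
    {"tx": 0, "ty": 0, "tz": 0, "wx": 0, "wy": 0, "wz": 0, "fingers": 0},
    {"tx": 0, "ty": 0, "tz": 0, "wx": 0, "wy": 0, "wz": 0, "fingers": 0},
  ],
)

```text
t: 9.35
ee_pos: [0.5035, 0.186, 0.1588]
ee_rot: [[0.992, -0.124, 0.003], [-0.124, -0.992, 0.002], [0.002, -0.002, -1.0]]
wrist_force: [1.2, 0.9, 0.5]
grip_width: 0.206
grasp_force: 0.0
```

```bash
python3 -c "
from h import *
s=monitor.get_state();print(s['wrist_force'],s['moment'],s['grip_width'],s['grasp_force'],s['ee_pos'])"
```

```text
[1.2116 0.8724 0.5187] [0.0154 0.1658 0.0219] 0.20596993240623196 0.0 [0.5035 0.186  0.1588]
```

send_rows(
  steps=[
    {"tx": 0, "ty": 0, "tz": 0, "wx": 0, "wy": 0, "wz": 0, "fingers": 0},
    {"tx": 0, "ty": 0, "tz": 0, "wx": 0, "wy": 0, "wz": 0, "fingers": 0},
    {"tx": 0, "ty": 0, "tz": 0, "wx": 0, "wy": 0, "wz": 0, "fingers": 0},
  ],
)

```text
t: 9.6
ee_pos: [0.5034, 0.1858, 0.1587]
ee_rot: [[0.992, -0.124, 0.002], [-0.124, -0.992, 0.001], [0.002, -0.002, -1.0]]
wrist_force: [-0.5, -1.5, 7.0]
grip_width: 0.162
grasp_force: 29.8
```

send_rows(
  steps=[
    {"tx": 0, "ty": 0, "tz": 0, "wx": 0, "wy": 0, "wz": -1, "fingers": 0},
    {"tx": 0, "ty": 0, "tz": 0, "wx": 0, "wy": 0, "wz": -1, "fingers": 0},
    {"tx": 0, "ty": 0, "tz": 0, "wx": 0, "wy": 0, "wz": -1, "fingers": 0},
    {"tx": 0, "ty": 0, "tz": 0, "wx": 0, "wy": 0, "wz": -1, "fingers": 0},
    {"tx": 0, "ty": 0, "tz": 0, "wx": 0, "wy": 0, "wz": -1, "fingers": 0},
    {"tx": 0, "ty": 0, "tz": 0, "wx": 0, "wy": 0, "wz": -1, "fingers": 0},
    {"tx": 0, "ty": 0, "tz": 0, "wx": 0, "wy": 0, "wz": -1, "fingers": 0},
  ],
)

```text
t: 10.18
ee_pos: [0.5038, 0.1841, 0.1588]
ee_rot: [[0.818, 0.575, 0.003], [0.575, -0.818, -0.001], [0.002, 0.002, -1.0]]
wrist_force: [0.5, -3.7, 5.6]
grip_width: 0.156
grasp_force: 29.8
```

send_rows(
  steps=[
    {"tx": 0, "ty": 0, "tz": 0, "wx": 0, "wy": 0, "wz": -1, "fingers": 0},
    {"tx": 0, "ty": 0, "tz": 0, "wx": 0, "wy": 0, "wz": -1, "fingers": 0},
    {"tx": 0, "ty": 0, "tz": 0, "wx": 0, "wy": 0, "wz": -1, "fingers": 0},
    {"tx": 0, "ty": 0, "tz": 0, "wx": 0, "wy": 0, "wz": -1, "fingers": 0},
    {"tx": 0, "ty": 0, "tz": 0, "wx": 0, "wy": 0, "wz": -1, "fingers": 0},
    {"tx": 0, "ty": 0, "tz": 0, "wx": 0, "wy": 0, "wz": -1, "fingers": 0},
    {"tx": 0, "ty": 0, "tz": 0, "wx": 0, "wy": 0, "wz": -1, "fingers": 0},
    {"tx": 0, "ty": 0, "tz": 0, "wx": 0, "wy": 0, "wz": -0.7, "fingers": 0},
    {"tx": 0, "ty": 0, "tz": 0, "wx": 0, "wy": 0, "wz": 0, "fingers": 0},
  ],
)

```text
t: 10.93
ee_pos: [0.5053, 0.183, 0.1587]
ee_rot: [[0.155, 0.988, 0.006], [0.988, -0.155, -0.002], [-0.001, 0.006, -1.0]]
wrist_force: [5.0, -6.5, 3.0]
grip_width: 0.158
grasp_force: 29.9
```

send_rows(
  steps=[
    {"tx": 0, "ty": 0, "tz": 0, "wx": 0, "wy": 0, "wz": 0, "fingers": 0.45},
    {"tx": 0, "ty": 0, "tz": 0, "wx": 0, "wy": 0, "wz": 0, "fingers": 0.45},
    {"tx": 0, "ty": 0, "tz": 0, "wx": 0, "wy": 0, "wz": 0, "fingers": 0.45},
    {"tx": 0, "ty": 0, "tz": -0.9, "wx": 0, "wy": 0, "wz": 0, "fingers": 0.45},
    {"tx": 0, "ty": 0, "tz": -1, "wx": 0, "wy": 0, "wz": -0.27, "fingers": 0.45},
    {"tx": 0, "ty": 0, "tz": 0, "wx": 0, "wy": 0, "wz": 0, "fingers": 0},
  ],
)

```text
t: 11.43
ee_pos: [0.5046, 0.1874, 0.2189]
ee_rot: [[0.125, 0.992, 0.008], [0.992, -0.125, 0.005], [0.005, 0.007, -1.0]]
wrist_force: [1.3, 1.4, 0.6]
grip_width: 0.411
grasp_force: 0.0
```

send_rows(
  steps=[
    {"tx": -0.84, "ty": -0.37, "tz": 0, "wx": 0, "wy": 0, "wz": 0, "fingers": 0},
    {"tx": -0.84, "ty": -0.37, "tz": 0, "wx": 0, "wy": 0, "wz": 0, "fingers": 0},
    {"tx": -0.84, "ty": -0.37, "tz": 0, "wx": 0, "wy": 0, "wz": 0, "fingers": 0},
    {"tx": -0.84, "ty": -0.37, "tz": 0, "wx": 0, "wy": 0, "wz": 0, "fingers": 0},
    {"tx": -0.84, "ty": -0.37, "tz": 0, "wx": 0, "wy": 0, "wz": 0, "fingers": 0},
    {"tx": 0, "ty": 0, "tz": 0, "wx": 0, "wy": 0, "wz": 0, "fingers": 0},
  ],
)

```text
t: 11.93
ee_pos: [0.4277, 0.0639, 0.2135]
ee_rot: [[0.132, 0.991, -0.004], [0.991, -0.132, -0.001], [-0.002, -0.004, -1.0]]
wrist_force: [0.4, -0.8, -0.3]
grip_width: 0.036
grasp_force: 0.0
```

```bash
cat > look.py <<'E'
from fit import *
import sys
n,f,x0,y0,x1,y1,s=sys.argv[1],sys.argv[2],*map(float,sys.argv[3:])
c=shot(n); im=cv2.cvtColor(c['img'],cv2.COLOR_RGB2BGR)[int(y0):int(y1),int(x0):int(x1)]
cv2.imwrite('pics/'+f,cv2.resize(im,None,fx=s,fy=s,interpolation=cv2.INTER_CUBIC)); s=monitor.get_state(); print(s['t'],s['ee_pos'],s['joint_positions'],s['grip_width'])
E
python3 look.py scene s3.png 270 180 430 300 4.8
```

```text
11.9833 [0.4295 0.0662 0.2139] [-0.4929  0.1739  0.2731  2.1752 -0.0658  0.8017 -0.3085] 0.02167528764877525
```

View pics/s3.png

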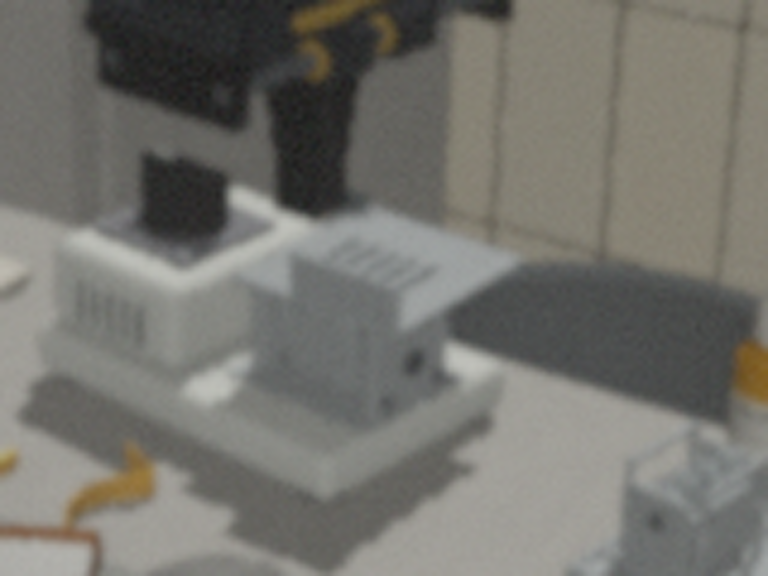

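The view shows the isolator bar turned to OFF, at crop (185,190), and the guard still closed. I'll lower the tool in front of the lip and push along the arc.

send_rows(
  steps=[
    {"tx": 0.1, "ty": 0, "tz": 0.6, "wx": 0, "wy": 0, "wz": 0, "fingers": 0},
    {"tx": 0, "ty": 0, "tz": 0.7, "wx": 0, "wy": 0, "wz": 0, "fingers": 0},
    {"tx": 0, "ty": 0, "tz": 0.6, "wx": 0, "wy": 0, "wz": 0, "fingers": 0},
    {"tx": 0, "ty": 0, "tz": 0, "wx": 0, "wy": 0, "wz": 0, "fingers": 0},
  ],
)

```text
t: 12.32
ee_pos: [0.4301, 0.0718, 0.1546]
ee_rot: [[0.125, 0.992, -0.006], [0.992, -0.125, -0.001], [-0.002, -0.006, -1.0]]
wrist_force: [-0.1, 0.1, 0.4]
grip_width: 0.009
grasp_force: 0.0
```

send_rows(
  steps=[
    {"tx": 0, "ty": 0.2, "tz": 0, "wx": 0, "wy": 0, "wz": 0, "fingers": 0},
    {"tx": 0, "ty": 0.2, "tz": 0, "wx": 0, "wy": 0, "wz": 0, "fingers": 0},
    {"tx": -0.308, "ty": 0.212, "tz": 0, "wx": 0, "wy": 0, "wz": -0.833, "fingers": 0},
    {"tx": -0.308, "ty": 0.212, "tz": 0, "wx": 0, "wy": 0, "wz": -0.833, "fingers": 0},
  ],
)

```text
t: 12.65
ee_pos: [0.4564, 0.0506, 0.1584]
ee_rot: [[-0.053, 0.999, 0.002], [0.999, 0.053, 0.001], [0.001, 0.002, -1.0]]
wrist_force: [0.6, 0.3, 0.8]
grip_width: 0.003
grasp_force: 0.2
```

send_rows(
  steps=[
    {"tx": -0.308, "ty": 0.212, "tz": 0, "wx": 0, "wy": 0, "wz": -0.833, "fingers": 0},
    {"tx": -0.308, "ty": 0.212, "tz": 0, "wx": 0, "wy": 0, "wz": -0.833, "fingers": 0},
    {"tx": -0.308, "ty": 0.212, "tz": 0, "wx": 0, "wy": 0, "wz": -0.833, "fingers": 0},
    {"tx": -0.308, "ty": 0.212, "tz": 0, "wx": 0, "wy": 0, "wz": -0.833, "fingers": 0},
    {"tx": -0.308, "ty": 0.212, "tz": 0, "wx": 0, "wy": 0, "wz": -0.833, "fingers": 0},
    {"tx": -0.308, "ty": 0.212, "tz": 0, "wx": 0, "wy": 0, "wz": -0.833, "fingers": 0},
    {"tx": -0.308, "ty": 0.212, "tz": 0, "wx": 0, "wy": 0, "wz": -0.833, "fingers": 0},
    {"tx": -0.308, "ty": 0.212, "tz": 0, "wx": 0, "wy": 0, "wz": -0.833, "fingers": 0},
  ],
)

```text
t: 13.32
ee_pos: [0.5283, -0.0014, 0.1586]
ee_rot: [[-0.681, 0.733, 0.002], [0.733, 0.681, 0.0], [-0.001, 0.002, -1.0]]
wrist_force: [-0.1, -0.5, 0.5]
grip_width: 0.001
grasp_force: 0.2
```

```bash
python3 look.py top t4.png 270 150 420 270 5
```

```text
13.3667 [ 0.5308 -0.0021  0.159 ] [-0.1352  0.3948  0.0742  2.0112 -0.0418  0.7308  0.7145] 0.005430354334540753
```

View pics/t4.png

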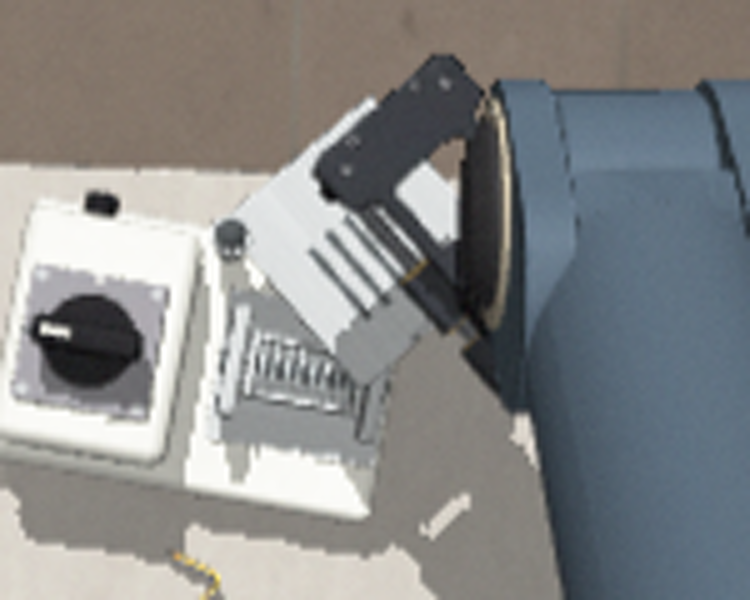

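The isolator pointer is now at left (crop (50,330)), so it is OFF. The guard is about half open and the cassette is exposed at crop (300,370). I'll continue the arc.

send_rows(
  steps=[
    {"tx": -0.308, "ty": 0.212, "tz": 0, "wx": 0, "wy": 0, "wz": -0.833, "fingers": 0},
    {"tx": -0.308, "ty": 0.212, "tz": 0, "wx": 0, "wy": 0, "wz": -0.833, "fingers": 0},
    {"tx": -0.308, "ty": 0.212, "tz": 0, "wx": 0, "wy": 0, "wz": -0.833, "fingers": 0},
    {"tx": -0.308, "ty": 0.212, "tz": 0, "wx": 0, "wy": 0, "wz": -0.833, "fingers": 0},
    {"tx": -0.308, "ty": 0.212, "tz": 0, "wx": 0, "wy": 0, "wz": -0.833, "fingers": 0},
    {"tx": -0.308, "ty": 0.212, "tz": 0, "wx": 0, "wy": 0, "wz": -0.833, "fingers": 0},
    {"tx": -0.308, "ty": 0.212, "tz": 0, "wx": 0, "wy": 0, "wz": -0.833, "fingers": 0},
  ],
)

```text
t: 13.95
ee_pos: [0.6051, 0.0018, 0.1584]
ee_rot: [[-0.977, 0.212, 0.002], [0.212, 0.977, -0.0], [-0.002, 0.0, -1.0]]
wrist_force: [-0.2, 0.1, 0.1]
grip_width: 0.004
grasp_force: 0.2
```

send_rows(
  steps=[
    {"tx": -0.308, "ty": 0.212, "tz": 0, "wx": 0, "wy": 0, "wz": -0.833, "fingers": 0},
    {"tx": -0.154, "ty": 0.106, "tz": 0, "wx": 0, "wy": 0, "wz": -0.42, "fingers": 0},
    {"tx": 0, "ty": 0, "tz": 0, "wx": 0, "wy": 0, "wz": 0, "fingers": 0},
  ],
)

```text
t: 14.2
ee_pos: [0.6212, 0.0095, 0.1584]
ee_rot: [[-0.996, 0.084, 0.003], [0.085, 0.996, 0.001], [-0.003, 0.001, -1.0]]
wrist_force: [0.9, -0.4, 0.5]
grip_width: 0.006
grasp_force: 0.0
```

send_rows(
  steps=[
    {"tx": -0.15, "ty": 0.15, "tz": 0, "wx": 0, "wy": 0, "wz": -0.4, "fingers": 0},
    {"tx": 0, "ty": 0.12, "tz": 0, "wx": 0, "wy": 0, "wz": 0, "fingers": 0},
    {"tx": 0, "ty": 0.12, "tz": 0, "wx": 0, "wy": 0, "wz": 0, "fingers": 0},
    {"tx": 0, "ty": 0, "tz": 0, "wx": 0, "wy": 0, "wz": 0, "fingers": 0},
  ],
)

```text
t: 14.53
ee_pos: [0.6253, 0.0134, 0.1581]
ee_rot: [[-0.999, 0.05, 0.002], [0.05, 0.999, -0.009], [-0.003, -0.009, -1.0]]
wrist_force: [2.0, -12.1, 0.9]
grip_width: 0.006
grasp_force: 5.6
```

send_rows(
  steps=[
    {"tx": 0, "ty": -0.6, "tz": 0, "wx": 0, "wy": 0, "wz": 0, "fingers": 0},
    {"tx": 0, "ty": -0.4, "tz": -0.5, "wx": 0, "wy": 0, "wz": 0, "fingers": 0},
    {"tx": 0, "ty": 0, "tz": -1, "wx": 0, "wy": 0, "wz": 0, "fingers": 0},
    {"tx": 0, "ty": 0, "tz": -0.7, "wx": 0, "wy": 0, "wz": 0.5, "fingers": 0.55},
  ],
)

```text
t: 14.87
ee_pos: [0.6231, -0.0111, 0.2251]
ee_rot: [[-0.995, 0.1, 0.001], [0.1, 0.995, -0.0], [-0.001, 0.0, -1.0]]
wrist_force: [1.9, 0.1, 0.8]
grip_width: 0.033
grasp_force: 0.0
```

```bash
python3 look.py top t5.png 280 130 420 250 5.5
python3 - <<'E'
from fit import *
for n in ('top','scene'):
    c=shot(n)
    for q,z in (('nest',.03),('cassette',.03),('guard_lip',.093),('isolator_grip',.098),('guard_pin',.079)):
        for r in models.place_of(q,c)[:2]: print(n,q,r['point'],round(r['confidence'],2),at(c,r['point'],z)[:2])
E
```

```text
14.9167 [ 0.6254 -0.0102  0.2299] [ 0.0231  0.4448 -0.1002  1.7254  0.0524  0.9647  1.3711] 0.061791593877467084
top nest [330.3, 224.5] 0.64 [0.495  0.0841]
top cassette [418.5, 231.7] 0.71 [ 0.4833 -0.1325]
top cassette [326.0, 224.9] 0.58 [0.4938 0.0946]
top guard_lip [326.0, 228.3] 0.66 [0.4823 0.0964]
top guard_lip [358.9, 174.8] 0.56 [0.6077 0.0237]
top isolator_grip [331.5, 225.8] 0.72 [0.4881 0.0841]
top guard_pin [315.7, 196.2] 0.78 [0.5571 0.1218]
scene nest [340.8, 254.9] 0.93 [0.5028 0.0923]
scene nest [291.8, 287.7] 0.49 [0.3289 0.0979]
scene cassette [338.6, 256.5] 0.58 [0.4936 0.0922]
scene cassette [413.5, 294.9] 0.45 [ 0.4444 -0.1127]
scene guard_lip [392.7, 221.8] 0.63 [0.6047 0.0193]
scene isolator_grip [305.9, 219.1] 0.74 [0.4941 0.1823]
scene guard_pin [343.4, 222.5] 0.88 [0.5632 0.1248]
scene guard_pin [326.1, 263.3] 0.55 [0.3779 0.049 ]
```

View pics/t5.png

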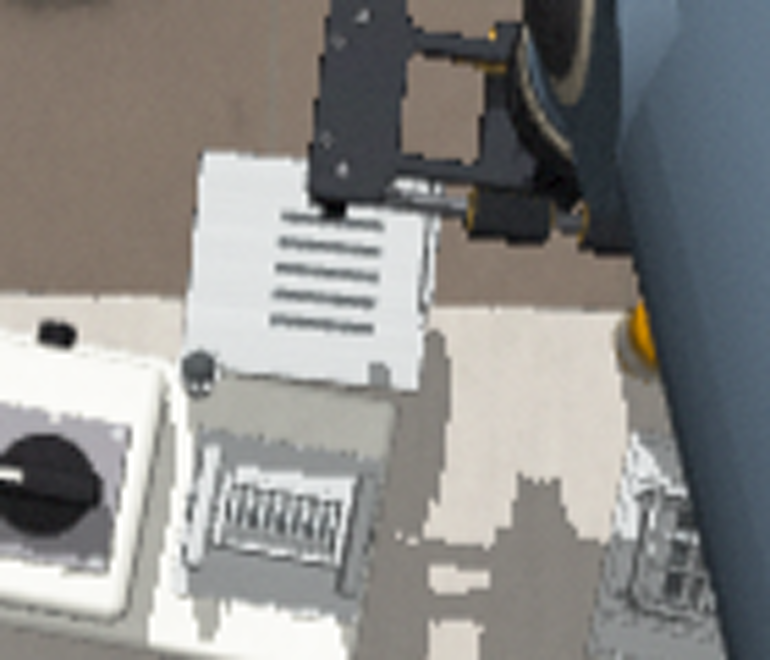

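The guard is fully aside, behind the machine, with its pin at crop (200,370). The cassette sits centred at crop (289,516), yaw about -7°. I'll move over it.

send_rows(
  steps=[
    {"tx": 0.93, "ty": 0.53, "tz": 0, "wx": 0, "wy": 0, "wz": 0, "fingers": 0.6},
    {"tx": 0.93, "ty": 0.53, "tz": 0, "wx": 0, "wy": 0, "wz": 0, "fingers": 0.6},
    {"tx": 0.93, "ty": 0.53, "tz": 0, "wx": 0, "wy": 0, "wz": 0, "fingers": 0.6},
    {"tx": 0.93, "ty": 0.53, "tz": 0, "wx": 0, "wy": 0, "wz": 0, "fingers": 0.6},
    {"tx": 0.93, "ty": 0.53, "tz": 0, "wx": 0, "wy": 0, "wz": 0, "fingers": 0.6},
    {"tx": 0, "ty": 0, "tz": 0, "wx": 0, "wy": 0, "wz": 1, "fingers": 0.6},
    {"tx": 0, "ty": 0, "tz": 0, "wx": 0, "wy": 0, "wz": 1, "fingers": 0.6},
    {"tx": 0, "ty": 0, "tz": 0, "wx": 0, "wy": 0, "wz": 1, "fingers": 0.6},
    {"tx": 0, "ty": 0, "tz": 0, "wx": 0, "wy": 0, "wz": 1, "fingers": 0.6},
    {"tx": 0, "ty": 0, "tz": 0, "wx": 0, "wy": 0, "wz": 1, "fingers": 0.6},
  ],
)

```text
t: 16.35
ee_pos: [0.4917, 0.0826, 0.2232]
ee_rot: [[-0.812, 0.584, 0.0], [0.584, 0.812, 0.0], [0.0, 0.0, -1.0]]
wrist_force: [-0.2, 0.2, 0.5]
grip_width: 0.603
grasp_force: 0.0
```

send_rows(
  steps=[
    {"tx": 0, "ty": 0, "tz": 0, "wx": 0, "wy": 0, "wz": 1, "fingers": 0.6},
    {"tx": 0, "ty": 0, "tz": 0, "wx": 0, "wy": 0, "wz": 1, "fingers": 0.6},
    {"tx": 0, "ty": 0, "tz": 0, "wx": 0, "wy": 0, "wz": 1, "fingers": 0.6},
    {"tx": 0, "ty": 0, "tz": 0, "wx": 0, "wy": 0, "wz": 1, "fingers": 0.6},
    {"tx": 0, "ty": 0, "tz": 0, "wx": 0, "wy": 0, "wz": 1, "fingers": 0.6},
    {"tx": 0, "ty": 0, "tz": 0, "wx": 0, "wy": 0, "wz": 1, "fingers": 0.6},
    {"tx": 0, "ty": 0, "tz": 0, "wx": 0, "wy": 0, "wz": 1, "fingers": 0.6},
    {"tx": 0, "ty": 0, "tz": 0, "wx": 0, "wy": 0, "wz": 1, "fingers": 0.6},
    {"tx": 0, "ty": 0, "tz": 0, "wx": 0, "wy": 0, "wz": 1, "fingers": 0.6},
    {"tx": 0, "ty": 0, "tz": 0, "wx": 0, "wy": 0, "wz": 1, "fingers": 0.6},
  ],
)

```text
t: 17.18
ee_pos: [0.4918, 0.0825, 0.2232]
ee_rot: [[0.1, 0.995, -0.0], [0.995, -0.1, 0.0], [0.0, -0.0, -1.0]]
wrist_force: [0.7, 0.3, 0.5]
grip_width: 0.599
grasp_force: 0.0
```

send_rows(
  steps=[
    {"tx": 0, "ty": 0, "tz": 0, "wx": 0, "wy": 0, "wz": 0.25, "fingers": 0.6},
    {"tx": 0, "ty": 0, "tz": 0, "wx": 0, "wy": 0, "wz": 0, "fingers": 0.6},
    {"tx": 0, "ty": 0, "tz": 0, "wx": 0, "wy": 0, "wz": 0, "fingers": 0.6},
  ],
)

```text
t: 17.43
ee_pos: [0.4917, 0.0826, 0.2232]
ee_rot: [[0.118, 0.993, -0.0], [0.993, -0.118, 0.0], [0.0, -0.0, -1.0]]
wrist_force: [-0.0, 0.8, -0.4]
grip_width: 0.597
grasp_force: 0.0
```

send_rows(
  steps=[
    {"tx": 0, "ty": 0.09, "tz": 0.8, "wx": 0, "wy": 0, "wz": 0.06, "fingers": 0.6},
    {"tx": 0, "ty": 0, "tz": 0.8, "wx": 0, "wy": 0, "wz": 0, "fingers": 0.6},
    {"tx": 0, "ty": 0, "tz": 0.8, "wx": 0, "wy": 0, "wz": 0, "fingers": 0.6},
    {"tx": 0, "ty": 0, "tz": 0.8, "wx": 0, "wy": 0, "wz": 0, "fingers": 0.6},
    {"tx": 0, "ty": 0, "tz": 0.6, "wx": 0, "wy": 0, "wz": 0, "fingers": 0.6},
    {"tx": 0, "ty": 0, "tz": 0, "wx": 0, "wy": 0, "wz": 0, "fingers": 0.6},
  ],
)

```text
t: 17.93
ee_pos: [0.4922, 0.0817, 0.1061]
ee_rot: [[0.125, 0.992, -0.007], [0.992, -0.125, -0.002], [-0.002, -0.007, -1.0]]
wrist_force: [-1.2, -0.1, -0.0]
grip_width: 0.599
grasp_force: 0.0
```

send_rows(
  steps=[
    {"tx": 0, "ty": 0, "tz": 0, "wx": 0, "wy": 0, "wz": 0, "fingers": 0},
    {"tx": 0, "ty": 0, "tz": 0, "wx": 0, "wy": 0, "wz": 0, "fingers": 0},
    {"tx": 0, "ty": 0, "tz": 0, "wx": 0, "wy": 0, "wz": 0, "fingers": 0},
    {"tx": 0, "ty": 0, "tz": 0, "wx": 0, "wy": 0, "wz": 0, "fingers": 0},
    {"tx": 0, "ty": 0, "tz": 0, "wx": 0, "wy": 0, "wz": 0, "fingers": 0},
    {"tx": 0, "ty": 0, "tz": 0, "wx": 0, "wy": 0, "wz": 0, "fingers": 0},
  ],
)

```text
t: 18.43
ee_pos: [0.4951, 0.0823, 0.1104]
ee_rot: [[0.127, 0.992, 0.002], [0.992, -0.127, 0.001], [0.001, 0.002, -1.0]]
wrist_force: [-0.7, -0.8, 7.0]
grip_width: 0.341
grasp_force: 29.8
```

send_rows(
  steps=[
    {"tx": 0, "ty": 0, "tz": -0.4, "wx": 0, "wy": 0, "wz": 0, "fingers": 0},
    {"tx": 0, "ty": 0, "tz": -0.8, "wx": 0, "wy": 0, "wz": 0, "fingers": 0},
    {"tx": 0, "ty": 0, "tz": -0.8, "wx": 0, "wy": 0, "wz": 0, "fingers": 0},
    {"tx": 0, "ty": 0, "tz": -0.8, "wx": 0, "wy": 0, "wz": 0, "fingers": 0},
    {"tx": 0, "ty": 0, "tz": -0.8, "wx": 0, "wy": 0, "wz": 0, "fingers": 0},
    {"tx": 0, "ty": 0, "tz": 0, "wx": 0, "wy": 0, "wz": 0, "fingers": 0},
  ],
)

```text
t: 18.93
ee_pos: [0.4966, 0.0826, 0.2215]
ee_rot: [[0.127, 0.992, 0.008], [0.992, -0.127, 0.002], [0.004, 0.008, -1.0]]
wrist_force: [0.8, -0.0, -1.3]
grip_width: 0.344
grasp_force: 29.8
```

send_rows(
  steps=[
    {"tx": 0.5, "ty": -0.15, "tz": 0, "wx": 0, "wy": 0, "wz": 0, "fingers": 0},
    {"tx": 0.98, "ty": -0.292, "tz": 0, "wx": 0, "wy": 0, "wz": 0, "fingers": 0},
    {"tx": 0.98, "ty": -0.292, "tz": 0, "wx": 0, "wy": 0, "wz": 0, "fingers": 0},
    {"tx": 0.98, "ty": -0.292, "tz": 0, "wx": 0, "wy": 0, "wz": 0, "fingers": 0},
    {"tx": 0.98, "ty": -0.292, "tz": 0, "wx": 0, "wy": 0, "wz": 0, "fingers": 0},
    {"tx": 0.98, "ty": -0.292, "tz": 0, "wx": 0, "wy": 0, "wz": 0, "fingers": 0},
    {"tx": 0.98, "ty": -0.292, "tz": 0, "wx": 0, "wy": 0, "wz": 0, "fingers": 0},
    {"tx": 0.98, "ty": -0.292, "tz": 0, "wx": 0, "wy": 0, "wz": 0, "fingers": 0},
    {"tx": 0.98, "ty": -0.292, "tz": 0, "wx": 0, "wy": 0, "wz": 0, "fingers": 0},
    {"tx": 0.5, "ty": -0.15, "tz": 0, "wx": 0, "wy": 0, "wz": 0, "fingers": 0},
  ],
)

```text
t: 19.77
ee_pos: [0.4475, 0.3593, 0.2162]
ee_rot: [[0.122, 0.993, -0.002], [0.993, -0.122, 0.001], [0.001, -0.002, -1.0]]
wrist_force: [-0.2, 0.8, -0.4]
grip_width: 0.349
grasp_force: 29.8
```

send_rows(
  steps=[
    {"tx": 0, "ty": 0, "tz": 0.9, "wx": 0, "wy": 0, "wz": 0, "fingers": 0},
    {"tx": 0, "ty": 0, "tz": 0.9, "wx": 0, "wy": 0, "wz": 0, "fingers": 0},
    {"tx": 0, "ty": 0, "tz": 0.9, "wx": 0, "wy": 0, "wz": 0, "fingers": 0},
    {"tx": 0, "ty": 0, "tz": 0.6, "wx": 0, "wy": 0, "wz": 0, "fingers": 0},
    {"tx": 0, "ty": 0, "tz": 0.3, "wx": 0, "wy": 0, "wz": 0, "fingers": 0},
    {"tx": 0, "ty": 0, "tz": 0, "wx": 0, "wy": 0, "wz": 0, "fingers": 0},
    {"tx": 0, "ty": 0, "tz": 0, "wx": 0, "wy": 0, "wz": 0, "fingers": 0},
  ],
)

```text
t: 20.35
ee_pos: [0.4498, 0.3549, 0.1092]
ee_rot: [[0.127, 0.992, -0.0], [0.992, -0.127, -0.0], [-0.0, -0.0, -1.0]]
wrist_force: [-0.5, -0.2, -1.3]
grip_width: 0.346
grasp_force: 29.8
```

send_rows(
  steps=[
    {"tx": 0, "ty": 0, "tz": 0.4, "wx": 0, "wy": 0, "wz": 0, "fingers": 0},
    {"tx": 0, "ty": 0, "tz": 0.2, "wx": 0, "wy": 0, "wz": 0, "fingers": 0},
    {"tx": 0, "ty": 0, "tz": 0.06, "wx": 0, "wy": 0, "wz": 0, "fingers": 0},
    {"tx": 0, "ty": 0, "tz": 0, "wx": 0, "wy": 0, "wz": 0, "fingers": 0},
    {"tx": 0, "ty": 0, "tz": 0, "wx": 0, "wy": 0, "wz": 0, "fingers": 0},
  ],
)

```text
t: 20.77
ee_pos: [0.4497, 0.3554, 0.0896]
ee_rot: [[0.127, 0.992, 0.0], [0.992, -0.127, 0.0], [0.0, 0.0, -1.0]]
wrist_force: [0.1, 1.0, -0.9]
grip_width: 0.345
grasp_force: 29.8
```

send_rows(
  steps=[
    {"tx": 0, "ty": 0, "tz": 0.05, "wx": 0, "wy": 0, "wz": 0, "fingers": 0},
    {"tx": 0, "ty": 0, "tz": 0.05, "wx": 0, "wy": 0, "wz": 0, "fingers": 0},
    {"tx": 0, "ty": 0, "tz": 0, "wx": 0, "wy": 0, "wz": 0, "fingers": 0},
    {"tx": 0, "ty": 0, "tz": 0, "wx": 0, "wy": 0, "wz": 0, "fingers": 0},
  ],
)

```text
t: 21.1
ee_pos: [0.45, 0.3556, 0.0884]
ee_rot: [[0.127, 0.992, 0.001], [0.992, -0.127, 0.001], [0.001, 0.001, -1.0]]
wrist_force: [-3.5, -1.3, 9.0]
grip_width: 0.347
grasp_force: 29.8
```

send_rows(
  steps=[
    {"tx": 0, "ty": 0, "tz": -0.05, "wx": 0, "wy": 0, "wz": 0, "fingers": 0.7},
    {"tx": 0, "ty": 0, "tz": 0, "wx": 0, "wy": 0, "wz": 0, "fingers": 0.7},
    {"tx": 0, "ty": 0, "tz": 0, "wx": 0, "wy": 0, "wz": 0, "fingers": 0.7},
    {"tx": 0, "ty": 0, "tz": 0, "wx": 0, "wy": 0, "wz": 0, "fingers": 0.7},
    {"tx": 0, "ty": 0, "tz": -0.4, "wx": 0, "wy": 0, "wz": 0, "fingers": 0.7},
    {"tx": 0, "ty": 0, "tz": -0.8, "wx": 0, "wy": 0, "wz": 0, "fingers": 0.7},
    {"tx": 0, "ty": 0, "tz": -0.8, "wx": 0, "wy": 0, "wz": 0, "fingers": 0.7},
    {"tx": 0, "ty": 0, "tz": 0, "wx": 0, "wy": 0, "wz": -1, "fingers": 1},
    {"tx": 0, "ty": 0, "tz": 0, "wx": 0, "wy": 0, "wz": -1, "fingers": 1},
    {"tx": 0, "ty": 0, "tz": 0, "wx": 0, "wy": 0, "wz": -1, "fingers": 1},
  ],
)

```text
t: 21.93
ee_pos: [0.4499, 0.3556, 0.1494]
ee_rot: [[-0.191, 0.982, 0.002], [0.982, 0.191, 0.001], [0.001, 0.002, -1.0]]
wrist_force: [0.1, -0.4, -0.5]
grip_width: 0.845
grasp_force: 0.0
```

send_rows(
  steps=[
    {"tx": 0, "ty": 0, "tz": 0, "wx": 0, "wy": 0, "wz": -1, "fingers": 1},
    {"tx": 0, "ty": 0, "tz": 0, "wx": 0, "wy": 0, "wz": -1, "fingers": 1},
    {"tx": 0, "ty": 0, "tz": 0, "wx": 0, "wy": 0, "wz": -1, "fingers": 1},
    {"tx": 0, "ty": 0, "tz": 0, "wx": 0, "wy": 0, "wz": -1, "fingers": 1},
    {"tx": 0, "ty": 0, "tz": 0, "wx": 0, "wy": 0, "wz": -1, "fingers": 1},
    {"tx": 0, "ty": 0, "tz": 0, "wx": 0, "wy": 0, "wz": -1, "fingers": 1},
    {"tx": 0, "ty": 0, "tz": 0, "wx": 0, "wy": 0, "wz": -1, "fingers": 1},
    {"tx": 0, "ty": 0, "tz": 0, "wx": 0, "wy": 0, "wz": -1, "fingers": 1},
    {"tx": 0, "ty": 0, "tz": 0, "wx": 0, "wy": 0, "wz": -1, "fingers": 1},
    {"tx": 0, "ty": 0, "tz": 0, "wx": 0, "wy": 0, "wz": -1, "fingers": 1},
  ],
)

```text
t: 22.77
ee_pos: [0.4499, 0.3552, 0.1487]
ee_rot: [[-0.946, 0.326, 0.001], [0.326, 0.946, 0.0], [-0.001, 0.0, -1.0]]
wrist_force: [0.6, 1.1, 0.2]
grip_width: 0.998
grasp_force: 0.0
```

send_rows(
  steps=[
    {"tx": 0, "ty": 0, "tz": 0, "wx": 0, "wy": 0, "wz": -1, "fingers": 1},
    {"tx": 0, "ty": 0, "tz": 0, "wx": 0, "wy": 0, "wz": -1, "fingers": 1},
    {"tx": 0, "ty": 0, "tz": 0, "wx": 0, "wy": 0, "wz": 0, "fingers": 1},
    {"tx": 0, "ty": 0, "tz": 0, "wx": 0, "wy": 0, "wz": 0, "fingers": 1},
  ],
)

```text
t: 23.1
ee_pos: [0.4499, 0.3551, 0.1484]
ee_rot: [[-0.992, 0.13, 0.0], [0.13, 0.992, 0.0], [-0.0, 0.0, -1.0]]
wrist_force: [0.5, -0.7, -0.5]
grip_width: 1.001
grasp_force: 0.0
```

Run:
```python
from fit import *
cs=[shot('top') for _ in range(6)]
c=cs[0]; c['img']=np.mean([k['img'] for k in cs],0).astype(np.uint8)
im=cv2.cvtColor(c['img'],cv2.COLOR_RGB2BGR)
cv2.imwrite('pics/avg.png',im)
cv2.imwrite('pics/rk.png',cv2.resize(im[200:266,370:450],None,fx=9,fy=9,interpolation=cv2.INTER_CUBIC))
s=monitor.get_state(); print(s['t'],s['ee_pos'])
```

```text
23.4 [0.4495 0.3553 0.148 ]
```

View pics/rk.png

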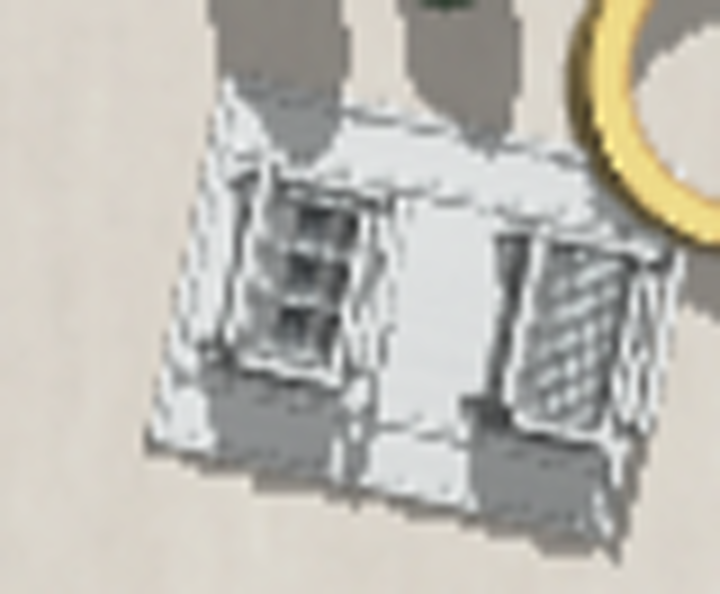

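The rack crop shows the empty middle bay, with its floor at about crop (440,310). Tray corners are at (222,85), (148,440) and (618,555), and the yellow ring sits at the back-right corner. Next I'll segment the tray outline by colour for a precise pose.

```bash
cat > seg.py <<'E'
from fit import *
from scipy.optimize import minimize
c=shot('top'); im=cv2.imread('pics/avg.png').astype(np.float32)
d=cv2.GaussianBlur(im[...,2]-im[...,0],(0,0),.6)
print('bg',np.median(d[230:262,372:380]),'rack',np.median(d[225:246,412:420]))
th=(np.median(d[230:262,372:380])+np.median(d[225:246,412:420]))/2
p=np.array([.4799,-.1315,-.197])
# per-edge subpixel crossings of the chroma threshold, walking from outside in
edges=dict(l=((-.045,.065),(.03,.065),(0,1)),f=((-.052,.055),(-.052,-.06),(-1,0)),r=((-.045,-.065),(.0,-.065),(0,-1)))
def crossings(p):
    out=[]
    for k,(a,b,n) in edges.items():
        for t in np.linspace(0,1,30):
            l=np.array(a)*(1-t)+np.array(b)*t; s=np.arange(.008,-.0081,-.0005)
            q=np.array([px(c,W(p,(*(l+np.array(n)*v),.004))) for v in s],np.float32)
            v=cv2.remap(d,q[None,:,0],q[None,:,1],1)[0]
            i=np.nonzero(v<th)[0]
            if len(i) and i[0]>0: out.append((k,t,s[i[0]]))
    return out
for it in range(6):
    o=crossings(p); m={k:np.array([(t,v) for kk,t,v in o if kk==k]) for k in edges}
    fits={k:np.polyfit(m[k][:,0]-.5,m[k][:,1],1) for k in m if len(m[k])>8}
    if it in (0,5): print({k:(len(m[k]),fits[k],np.median(m[k][:,1])) for k in fits})
    dl,df,dr=(np.median(m[k][:,1]) for k in 'lfr')
    yaw=np.mean([-fits['l'][0]/.075, -fits['f'][0]/.115])
    p=p+np.array([0,0,.5*yaw])
    loc=np.array([-df,(dl-dr)/2,0]); p[:2]+=.6*(R(p[2])@loc)[:2]
    if it in (0,5): print(p,np.degrees(p[2]),'yaws',np.degrees(-fits['l'][0]/.075),np.degrees(-fits['f'][0]/.115))
for n in ('rack','rack_bay'):
    for r in models.place_of(n,c)[:1]: print(n,at(c,r['point'],.004 if 'bay' in n else 0))
E
python3 seg.py
```

```text
bg 15.11286 rack -2.6136382
{'l': (30, array([ 0.0008, -0.0001]), np.float64(-6.938893903907228e-18)), 'f': (30, array([-0.0014,  0.0018]), np.float64(0.001999999999999995)), 'r': (30, array([0.0061, 0.0053]), np.float64(0.004749999999999997))}
[ 0.4784 -0.1327 -0.1964] -11.25464291683695 yaws -0.5766542970348935 0.7071568859959677
{'l': (30, array([0.0011, 0.0017]), np.float64(0.0014999999999999944)), 'f': (30, array([-0.0016,  0.0001]), np.float64(-6.938893903907228e-18)), 'r': (30, array([0.0059, 0.0032]), np.float64(0.0017499999999999946))}
[ 0.4779 -0.1331 -0.197 ] -11.288473945132893 yaws -0.8428024341279212 0.8003730209681633
rack [ 0.475  -0.1352  0.    ]
rack_bay [ 0.4815 -0.1359  0.004 ]
```

```bash
cat > seg2.py <<'E'
exec(open('seg.py').read().split('for it in')[0])
p=np.array([.4785,-.1331,-.1835])
for z in (0,):
    o=crossings(p)
    for k in edges:
        m=np.array([(t,v) for kk,t,v in o if kk==k]); print(k,(m[:,1]*1000).round(1).tolist())
# brightness profile across the bay (local y) averaged over local x, for floor and hoop-top heights
g=im.mean(2)
for z,xs in ((.004,np.linspace(-.02,.02,15)),(.004,np.linspace(-.044,-.036,6)),(.05,np.linspace(-.02,.02,15))):
    ys=np.arange(-.030,.0301,.002); pr=[]
    for y in ys:
        q=np.array([px(c,W(p,(x,y,z))) for x in xs],np.float32); pr.append(cv2.remap(g,q[None,:,0],q[None,:,1],1).mean())
    print(z,[(int(round(y*1000)),int(v)) for y,v in zip(ys,pr)])
P=at(c,px(c,W(p,(0,.019,.05))),.004); print('hoop+ seen at floor y', (R(-p[2])@(P-[p[0],p[1],0]))[:2]); P=at(c,px(c,W(p,(0,-.019,.05))),.004); print((R(-p[2])@(P-[p[0],p[1],0]))[:2])
E
python3 seg2.py
```

```text
bg 15.11286 rack -2.6136382
l [1.5, 2.0, 2.0, 1.5, 1.5, 2.0, 2.0, 2.0, 1.5, 2.0, 2.0, 2.0, 1.5, 2.0, 2.0, 2.0, 2.0, 1.5, 1.5, 1.5, 2.0, 2.0, 2.0, 1.5, 2.0, 2.0, 2.0, 1.5, 1.5, 2.0]
f [0.5, 1.0, 1.0, 0.5, 0.5, 0.5, 0.5, 1.5, 0.5, 1.0, 1.0, 1.0, 0.5, 0.5, 0.5, 0.5, 1.0, 1.0, 1.0, 1.0, 1.0, 0.5, 1.0, 0.5, 0.5, 1.0, 0.5, 1.0, 1.0, 0.5]
r [1.0, 1.0, 1.0, 1.0, 1.0, 0.5, 0.5, 0.5, 1.0, 1.0, 1.0, 1.0, 1.0, 1.0, 1.5, 3.5, 4.5, 5.0, 5.5, 5.5, 5.5, 5.5, 5.5, 5.5, 5.5, 5.5, 5.5, 5.5, 5.5, 5.5]
0.004 [(-30, 192), (-28, 186), (-26, 112), (-24, 103), (-22, 146), (-20, 192), (-18, 209), (-16, 219), (-14, 220), (-12, 220), (-10, 221), (-8, 221), (-6, 221), (-4, 221), (-2, 221), (0, 221), (2, 221), (4, 221), (6, 214), (8, 193), (10, 206), (12, 198), (14, 181), (16, 172), (18, 174), (20, 199), (22, 126), (24, 98), (26, 111), (28, 130), (30, 120)]
0.004 [(-30, 137), (-28, 137), (-26, 138), (-24, 144), (-22, 181), (-20, 215), (-18, 214), (-16, 216), (-14, 219), (-12, 219), (-10, 218), (-8, 218), (-6, 218), (-4, 219), (-2, 220), (0, 220), (2, 219), (4, 211), (6, 172), (8, 143), (10, 161), (12, 161), (14, 169), (16, 164), (18, 141), (20, 141), (22, 141), (24, 141), (26, 141), (28, 141), (30, 141)]
0.05 [(-30, 157), (-28, 149), (-26, 146), (-24, 141), (-22, 135), (-20, 155), (-18, 200), (-16, 176), (-14, 102), (-12, 110), (-10, 162), (-8, 193), (-6, 209), (-4, 219), (-2, 220), (0, 221), (2, 221), (4, 221), (6, 221), (8, 221), (10, 221), (12, 222), (14, 221), (16, 216), (18, 196), (20, 210), (22, 197), (24, 181), (26, 172), (28, 177), (30, 185)]
hoop+ seen at floor y [0.0041 0.0089]
[ 0.0041 -0.0307]
```

send_rows(
  steps=[
    {"tx": 0, "ty": 0, "tz": 0.7, "wx": 0, "wy": 0, "wz": 0, "fingers": 1},
    {"tx": 0, "ty": 0, "tz": 0.7, "wx": 0, "wy": 0, "wz": 0, "fingers": 1},
    {"tx": 0, "ty": 0, "tz": 0.4, "wx": 0, "wy": 0, "wz": 0, "fingers": 1},
    {"tx": 0, "ty": 0, "tz": 0, "wx": 0, "wy": 0, "wz": 0, "fingers": 1},
    {"tx": 0, "ty": 0, "tz": 0, "wx": 0, "wy": 0, "wz": 0, "fingers": 1},
  ],
)

```text
t: 24.02
ee_pos: [0.4494, 0.3552, 0.0935]
ee_rot: [[-0.992, 0.127, -0.001], [0.127, 0.992, -0.001], [0.001, -0.001, -1.0]]
wrist_force: [-0.7, -0.0, 0.5]
grip_width: 0.999
grasp_force: 0.0
```

send_rows(
  steps=[
    {"tx": 0, "ty": 0, "tz": 0, "wx": 0, "wy": 0, "wz": 0, "fingers": 0},
    {"tx": 0, "ty": 0, "tz": 0, "wx": 0, "wy": 0, "wz": 0, "fingers": 0},
    {"tx": 0, "ty": 0, "tz": 0, "wx": 0, "wy": 0, "wz": 0, "fingers": 0},
    {"tx": 0, "ty": 0, "tz": 0, "wx": 0, "wy": 0, "wz": 0, "fingers": 0},
    {"tx": 0, "ty": 0, "tz": 0, "wx": 0, "wy": 0, "wz": 0, "fingers": 0},
    {"tx": 0, "ty": 0, "tz": 0, "wx": 0, "wy": 0, "wz": 0, "fingers": 0},
  ],
)

```text
t: 24.52
ee_pos: [0.4498, 0.3556, 0.0944]
ee_rot: [[-0.992, 0.127, 0.001], [0.127, 0.992, 0.001], [-0.001, 0.001, -1.0]]
wrist_force: [-0.4, 1.1, 1.1]
grip_width: 0.64
grasp_force: 30.0
```

send_rows(
  steps=[
    {"tx": 0, "ty": 0, "tz": -0.5, "wx": 0, "wy": 0, "wz": 0, "fingers": 0},
    {"tx": 0, "ty": 0, "tz": -0.9, "wx": 0, "wy": 0, "wz": 0, "fingers": 0},
    {"tx": 0, "ty": 0, "tz": -0.9, "wx": 0, "wy": 0, "wz": 0, "fingers": 0},
    {"tx": 0, "ty": 0, "tz": -0.9, "wx": 0, "wy": 0, "wz": 0, "fingers": 0},
    {"tx": 0, "ty": 0, "tz": -0.9, "wx": 0, "wy": 0, "wz": 0, "fingers": 0},
    {"tx": -0.09, "ty": -0.47, "tz": 0, "wx": 0, "wy": 0, "wz": 0, "fingers": 0},
    {"tx": -0.179, "ty": -0.943, "tz": 0, "wx": 0, "wy": 0, "wz": 0, "fingers": 0},
    {"tx": -0.179, "ty": -0.943, "tz": 0, "wx": 0, "wy": 0, "wz": 0, "fingers": 0},
    {"tx": -0.179, "ty": -0.943, "tz": 0, "wx": 0, "wy": 0, "wz": 0, "fingers": 0},
    {"tx": -0.179, "ty": -0.943, "tz": 0, "wx": 0, "wy": 0, "wz": 0, "fingers": 0},
  ],
)

```text
t: 25.35
ee_pos: [0.4567, 0.2236, 0.2159]
ee_rot: [[-0.992, 0.127, -0.002], [0.127, 0.992, -0.001], [0.001, -0.002, -1.0]]
wrist_force: [0.5, -0.6, -2.5]
grip_width: 0.644
grasp_force: 30.0
```

send_rows(
  steps=[
    {"tx": -0.179, "ty": -0.943, "tz": 0, "wx": 0, "wy": 0, "wz": 0, "fingers": 0},
    {"tx": -0.179, "ty": -0.943, "tz": 0, "wx": 0, "wy": 0, "wz": 0, "fingers": 0},
    {"tx": -0.179, "ty": -0.943, "tz": 0, "wx": 0, "wy": 0, "wz": 0, "fingers": 0},
    {"tx": -0.179, "ty": -0.943, "tz": 0, "wx": 0, "wy": 0, "wz": 0, "fingers": 0},
    {"tx": -0.179, "ty": -0.943, "tz": 0, "wx": 0, "wy": 0, "wz": 0, "fingers": 0},
    {"tx": -0.179, "ty": -0.943, "tz": 0, "wx": 0, "wy": 0, "wz": 0, "fingers": 0},
    {"tx": -0.179, "ty": -0.943, "tz": 0, "wx": 0, "wy": 0, "wz": 0, "fingers": 0},
    {"tx": -0.179, "ty": -0.943, "tz": 0, "wx": 0, "wy": 0, "wz": 0, "fingers": 0},
    {"tx": -0.179, "ty": -0.943, "tz": 0, "wx": 0, "wy": 0, "wz": 0, "fingers": 0},
    {"tx": -0.179, "ty": -0.943, "tz": 0, "wx": 0, "wy": 0, "wz": 0, "fingers": 0},
  ],
)

```text
t: 26.18
ee_pos: [0.4736, -0.0634, 0.216]
ee_rot: [[-0.992, 0.127, -0.002], [0.127, 0.992, -0.0], [0.002, -0.0, -1.0]]
wrist_force: [0.6, -0.0, -1.6]
grip_width: 0.64
grasp_force: 30.0
```

send_rows(
  steps=[
    {"tx": -0.179, "ty": -0.943, "tz": 0, "wx": 0, "wy": 0, "wz": 0, "fingers": 0},
    {"tx": -0.179, "ty": -0.943, "tz": 0, "wx": 0, "wy": 0, "wz": 0, "fingers": 0},
    {"tx": -0.09, "ty": -0.47, "tz": 0, "wx": 0, "wy": 0, "wz": 0, "fingers": 0},
    {"tx": 0, "ty": 0, "tz": 0, "wx": 0, "wy": 0, "wz": 0.53, "fingers": 0},
    {"tx": 0, "ty": 0, "tz": 0, "wx": 0, "wy": 0, "wz": 1, "fingers": 0},
    {"tx": 0, "ty": 0, "tz": 0, "wx": 0, "wy": 0, "wz": 1, "fingers": 0},
    {"tx": 0, "ty": 0, "tz": 0, "wx": 0, "wy": 0, "wz": 1, "fingers": 0},
    {"tx": 0, "ty": 0, "tz": 0, "wx": 0, "wy": 0, "wz": 1, "fingers": 0},
    {"tx": 0, "ty": 0, "tz": 0, "wx": 0, "wy": 0, "wz": 1, "fingers": 0},
  ],
)

```text
t: 26.93
ee_pos: [0.4781, -0.1336, 0.2159]
ee_rot: [[-0.757, 0.653, -0.002], [0.653, 0.757, 0.0], [0.002, -0.001, -1.0]]
wrist_force: [-0.6, 0.6, -2.2]
grip_width: 0.641
grasp_force: 30.0
```

send_rows(
  steps=[
    {"tx": 0, "ty": 0, "tz": 0, "wx": 0, "wy": 0, "wz": 1, "fingers": 0},
    {"tx": 0, "ty": 0, "tz": 0, "wx": 0, "wy": 0, "wz": 1, "fingers": 0},
    {"tx": 0, "ty": 0, "tz": 0, "wx": 0, "wy": 0, "wz": 1, "fingers": 0},
    {"tx": 0, "ty": 0, "tz": 0, "wx": 0, "wy": 0, "wz": 1, "fingers": 0},
    {"tx": 0, "ty": 0, "tz": 0, "wx": 0, "wy": 0, "wz": 1, "fingers": 0},
    {"tx": 0, "ty": 0, "tz": 0, "wx": 0, "wy": 0, "wz": 1, "fingers": 0},
    {"tx": 0, "ty": 0, "tz": 0, "wx": 0, "wy": 0, "wz": 1, "fingers": 0},
    {"tx": 0, "ty": 0, "tz": 0, "wx": 0, "wy": 0, "wz": 1, "fingers": 0},
    {"tx": 0, "ty": 0, "tz": 0, "wx": 0, "wy": 0, "wz": 1, "fingers": 0},
    {"tx": 0, "ty": 0, "tz": 0, "wx": 0, "wy": 0, "wz": 1, "fingers": 0},
  ],
)

```text
t: 27.77
ee_pos: [0.4781, -0.1335, 0.2159]
ee_rot: [[0.187, 0.982, -0.002], [0.982, -0.187, 0.0], [-0.0, -0.002, -1.0]]
wrist_force: [0.2, -0.5, -1.8]
grip_width: 0.646
grasp_force: 30.0
```

send_rows(
  steps=[
    {"tx": 0, "ty": 0, "tz": 0, "wx": 0, "wy": 0, "wz": 0, "fingers": 0},
    {"tx": 0, "ty": 0, "tz": 0, "wx": 0, "wy": 0, "wz": 0, "fingers": 0},
    {"tx": 0, "ty": 0, "tz": 0, "wx": 0, "wy": 0, "wz": 0, "fingers": 0},
  ],
)

```text
t: 28.02
ee_pos: [0.4787, -0.1333, 0.2164]
ee_rot: [[0.179, 0.984, -0.001], [0.984, -0.179, 0.0], [-0.0, -0.001, -1.0]]
wrist_force: [0.1, 0.9, -1.7]
grip_width: 0.644
grasp_force: 30.0
```

send_rows(
  steps=[
    {"tx": 0.02, "ty": 0.01, "tz": 0.8, "wx": 0, "wy": 0, "wz": 0, "fingers": 0},
    {"tx": 0, "ty": 0, "tz": 0.8, "wx": 0, "wy": 0, "wz": 0, "fingers": 0},
    {"tx": 0, "ty": 0, "tz": 0.8, "wx": 0, "wy": 0, "wz": 0, "fingers": 0},
    {"tx": 0, "ty": 0, "tz": 0, "wx": 0, "wy": 0, "wz": 0, "fingers": 0},
    {"tx": 0, "ty": 0, "tz": 0, "wx": 0, "wy": 0, "wz": 0, "fingers": 0},
    {"tx": 0, "ty": 0, "tz": 0.15, "wx": 0, "wy": 0, "wz": 0, "fingers": 0},
    {"tx": 0, "ty": 0, "tz": 0.1, "wx": 0, "wy": 0, "wz": 0, "fingers": 0},
    {"tx": 0, "ty": 0, "tz": 0.1, "wx": 0, "wy": 0, "wz": 0, "fingers": 0},
    {"tx": 0, "ty": 0, "tz": 0, "wx": 0, "wy": 0, "wz": 0, "fingers": 0},
  ],
)

```text
t: 28.77
ee_pos: [0.4798, -0.1327, 0.1347]
ee_rot: [[0.181, 0.983, 0.001], [0.983, -0.181, 0.0], [0.0, 0.001, -1.0]]
wrist_force: [0.5, 0.1, -2.2]
grip_width: 0.642
grasp_force: 30.0
```

send_rows(
  steps=[
    {"tx": 0, "ty": 0, "tz": 0.1, "wx": 0, "wy": 0, "wz": 0, "fingers": 0},
    {"tx": 0, "ty": 0, "tz": 0.1, "wx": 0, "wy": 0, "wz": 0, "fingers": 0},
    {"tx": 0, "ty": 0, "tz": 0.1, "wx": 0, "wy": 0, "wz": 0, "fingers": 0},
    {"tx": 0, "ty": 0, "tz": 0, "wx": 0, "wy": 0, "wz": 0, "fingers": 0},
  ],
)

```text
t: 29.1
ee_pos: [0.4793, -0.1326, 0.1248]
ee_rot: [[0.181, 0.983, -0.001], [0.983, -0.181, 0.0], [0.0, -0.001, -1.0]]
wrist_force: [-0.2, 0.6, -1.8]
grip_width: 0.643
grasp_force: 30.0
```

send_rows(
  steps=[
    {"tx": 0, "ty": 0, "tz": 0.25, "wx": 0, "wy": 0, "wz": 0, "fingers": 0},
    {"tx": 0, "ty": 0, "tz": 0.25, "wx": 0, "wy": 0, "wz": 0, "fingers": 0},
    {"tx": 0, "ty": 0, "tz": 0.25, "wx": 0, "wy": 0, "wz": 0, "fingers": 0},
    {"tx": 0, "ty": 0, "tz": 0.2, "wx": 0, "wy": 0, "wz": 0, "fingers": 0},
    {"tx": 0, "ty": 0, "tz": 0, "wx": 0, "wy": 0, "wz": 0, "fingers": 0},
    {"tx": 0, "ty": 0, "tz": 0, "wx": 0, "wy": 0, "wz": 0, "fingers": 0},
  ],
)

```text
t: 29.6
ee_pos: [0.4793, -0.1327, 0.0962]
ee_rot: [[0.182, 0.983, -0.001], [0.983, -0.182, 0.0], [0.0, -0.001, -1.0]]
wrist_force: [-0.3, 0.3, -1.7]
grip_width: 0.641
grasp_force: 30.0
```

send_rows(
  steps=[
    {"tx": 0, "ty": 0, "tz": 0.1, "wx": 0, "wy": 0, "wz": 0, "fingers": 0},
    {"tx": 0, "ty": 0, "tz": 0.06, "wx": 0, "wy": 0, "wz": 0, "fingers": 0},
    {"tx": 0, "ty": 0, "tz": 0.06, "wx": 0, "wy": 0, "wz": 0, "fingers": 0},
    {"tx": 0, "ty": 0, "tz": 0, "wx": 0, "wy": 0, "wz": 0, "fingers": 0},
    {"tx": 0, "ty": 0, "tz": 0, "wx": 0, "wy": 0, "wz": 0, "fingers": 0},
  ],
)

```text
t: 30.02
ee_pos: [0.4798, -0.1327, 0.0904]
ee_rot: [[0.181, 0.983, 0.0], [0.983, -0.181, 0.0], [0.0, 0.0, -1.0]]
wrist_force: [0.5, 0.7, -1.1]
grip_width: 0.643
grasp_force: 30.0
```

Exactly at floor height. I'll nudge down slightly, then release and retreat.

send_rows(
  steps=[
    {"tx": 0, "ty": 0, "tz": 0.04, "wx": 0, "wy": 0, "wz": 0, "fingers": 0},
    {"tx": 0, "ty": 0, "tz": 0, "wx": 0, "wy": 0, "wz": 0, "fingers": 0},
    {"tx": 0, "ty": 0, "tz": 0, "wx": 0, "wy": 0, "wz": 0, "fingers": 0},
  ],
)

```text
t: 30.27
ee_pos: [0.4798, -0.1328, 0.0903]
ee_rot: [[0.182, 0.983, 0.0], [0.983, -0.182, 0.0], [0.0, 0.0, -1.0]]
wrist_force: [-4.5, 0.7, 10.7]
grip_width: 0.64
grasp_force: 30.0
```

send_rows(
  steps=[
    {"tx": 0, "ty": 0, "tz": 0, "wx": 0, "wy": 0, "wz": 0, "fingers": 0.8},
    {"tx": 0, "ty": 0, "tz": 0, "wx": 0, "wy": 0, "wz": 0, "fingers": 0.8},
    {"tx": 0, "ty": 0, "tz": 0, "wx": 0, "wy": 0, "wz": 0, "fingers": 0.8},
    {"tx": 0, "ty": 0, "tz": -0.2, "wx": 0, "wy": 0, "wz": 0, "fingers": 0.8},
    {"tx": 0, "ty": 0, "tz": -0.5, "wx": 0, "wy": 0, "wz": 0, "fingers": 0.8},
    {"tx": 0, "ty": 0, "tz": -1, "wx": 0, "wy": 0, "wz": 0, "fingers": 0.8},
    {"tx": 0, "ty": 0, "tz": -1, "wx": 0, "wy": 0, "wz": 0, "fingers": 0.8},
    {"tx": 0, "ty": 0, "tz": -1, "wx": 0, "wy": 0, "wz": 0, "fingers": 0.8},
    {"tx": 0, "ty": 0, "tz": -1, "wx": 0, "wy": 0, "wz": 0, "fingers": 0.8},
  ],
)

```text
t: 31.02
ee_pos: [0.4794, -0.1327, 0.2318]
ee_rot: [[0.182, 0.983, -0.0], [0.983, -0.182, 0.0], [0.0, -0.0, -1.0]]
wrist_force: [0.3, 0.3, 0.3]
grip_width: 0.8
grasp_force: 0.0
```

send_rows(
  steps=[
    {"tx": 1, "ty": 0, "tz": -0.3, "wx": 0, "wy": 0, "wz": 0, "fingers": 0.8},
    {"tx": 1, "ty": 0, "tz": -0.3, "wx": 0, "wy": 0, "wz": 0, "fingers": 0.8},
    {"tx": 1, "ty": 0, "tz": -0.3, "wx": 0, "wy": 0, "wz": 0, "fingers": 0.8},
    {"tx": 1, "ty": 0, "tz": 0, "wx": 0, "wy": 0, "wz": 0, "fingers": 0.8},
    {"tx": 1, "ty": 0, "tz": 0, "wx": 0, "wy": 0, "wz": 0, "fingers": 0.8},
    {"tx": 1, "ty": 0, "tz": 0, "wx": 0, "wy": 0, "wz": 0, "fingers": 0.8},
    {"tx": 1, "ty": 0, "tz": 0, "wx": 0, "wy": 0, "wz": 0, "fingers": 0.8},
    {"tx": 1, "ty": 0, "tz": 0, "wx": 0, "wy": 0, "wz": 0, "fingers": 0.8},
    {"tx": 1, "ty": 0, "tz": 0, "wx": 0, "wy": 0, "wz": 0, "fingers": 0.8},
    {"tx": 1, "ty": 0, "tz": 0, "wx": 0, "wy": 0, "wz": 0, "fingers": 0.8},
  ],
)

```text
t: 31.85
ee_pos: [0.5341, 0.1636, 0.2575]
ee_rot: [[0.182, 0.983, 0.0], [0.983, -0.182, -0.0], [0.0, 0.0, -1.0]]
wrist_force: [0.5, 0.0, 0.4]
grip_width: 0.799
grasp_force: 0.0
```

send_rows(
  steps=[
    {"tx": 1, "ty": 0, "tz": 0, "wx": 0, "wy": 0, "wz": 0, "fingers": 0.8},
    {"tx": 1, "ty": 0, "tz": 0, "wx": 0, "wy": 0, "wz": 0, "fingers": 0.8},
    {"tx": 1, "ty": 0, "tz": 0, "wx": 0, "wy": 0, "wz": 0, "fingers": 0.8},
    {"tx": 1, "ty": 0, "tz": 0, "wx": 0, "wy": 0, "wz": 0, "fingers": 0.8},
    {"tx": 1, "ty": 0, "tz": 0, "wx": 0, "wy": 0, "wz": 0, "fingers": 0.8},
    {"tx": 1, "ty": 0, "tz": 0, "wx": 0, "wy": 0, "wz": 0, "fingers": 0.8},
    {"tx": 0, "ty": 0, "tz": 0, "wx": 0, "wy": 0, "wz": 0, "fingers": 0.8},
  ],
)

```text
t: 32.43
ee_pos: [0.5654, 0.3469, 0.2571]
ee_rot: [[0.174, 0.985, -0.0], [0.985, -0.174, 0.005], [0.005, -0.001, -1.0]]
wrist_force: [0.5, 0.9, 0.4]
grip_width: 0.797
grasp_force: 0.0
```

Run:
```python
from h import *
a=shot('scene'); b=shot('top')
A=cv2.cvtColor(a['img'],cv2.COLOR_RGB2BGR)[190:350,270:480]; B=cv2.cvtColor(b['img'],cv2.COLOR_RGB2BGR)[150:270,270:460]
A=cv2.resize(A,(394,300),interpolation=3); B=cv2.resize(B,(475,300),interpolation=3)
A=cv2.resize(A,(394,300)); o=np.zeros((600,475,3),np.uint8); o[:300,:394]=A; o[300:]=B; cv2.imwrite('pics/final.png',o)
print(monitor.get_state()['t'])
```

```text
32.5333
```

View pics/final.png

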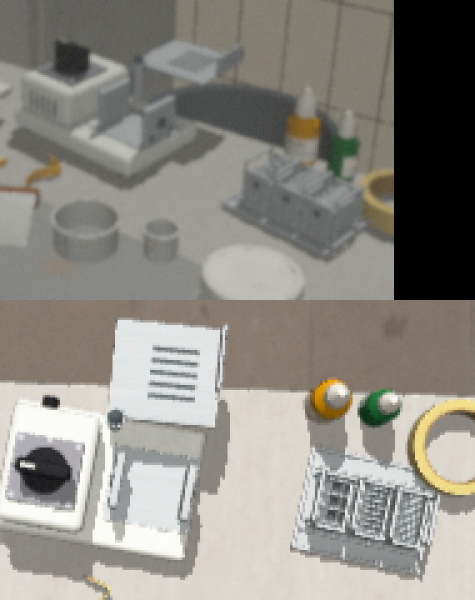

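The final picture shows the cassette standing in the middle bay, at about (372,508), between the two spares. The isolator is OFF, the guard is aside, the nest is empty, and the bottles and sugar strip look untouched.

```bash
python3 -c "
from rig import close_job
print(close_job())"
```

```text
the job is handed in; nothing more can be done
None
```

The job is handed in (verdict not shown): the isolator went to off before the guard was pushed fully aside, and the cassette was set on the slab, regripped by its ends and stood in the rack's middle bay; the final picture shows nothing else disturbed.

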